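Lock the isolation pillar and present its ball bearing plate over the seat

TASK

Lock the height of the amplifier's isolation pillar first: swing its collar lever round until it stands over the mark tongue on its foot. Then lift the dished bearing plate off its block with the loose ball in it, give it about a quarter turn so that its end notches stand over the seat's two pins, and finish holding it there, still and level, some 2 cm clear above the pin tips, the ball resting mid-dish. Never tip the plate or let the ball roll out to the dish's wall, and leave the other things alone.

Things in the scene. Friction and masses are not known exactly. Their poses are not given: they have to be found in the camera images.
- seat (a point): Centre of the top face of the pillar's round black seat (96 mm across), 66 mm above the table. Two steel pins, 6 mm thick and 10 mm high, stand on the seat 37 mm either side of this point along this frame's y axis (the pin line); z is up. The collar turns about the vertical through this point.
- lock_mark (a point): Point on the mark: an aluminium tongue, 10 mm wide and 8 mm high, that sticks out from the pillar's foot to 106 mm from its axis. The point lies on its top face, 88 mm from the pillar's axis, straight below the lever's grip post when the collar is exactly locked.
- lever_grip (a point): On the axis of the lever's upright black round grip post, 70 mm above the table (16 mm below its top). The post is 14 mm thick and runs from 22 to 86 mm above the table, 88 mm from the pillar's axis, at the end of a steel arm 10 mm thick, 29 mm above the table, from the collar. It moves round with the collar, at constant height.
- collar (a joint): Angle of the collar, rad; grows counterclockwise seen from above, towards the mark; starts between 0 and 0.35; 1.2 is exactly on the mark and the stop is at 1.26. It turns stiffly (0.12 N m, about 1.5 N at the post) and stays where it is left.
- plate_center (a point): Centre of the loose bearing plate, half-way up. Aluminium, 84 mm long (this frame's x), 56 mm wide (y; the long sides are flat and parallel, for gripping), 24 mm high, about 0.24 kg. Round dish in its top, 46 mm across: a shallow bowl, lowest 2.5 mm below this point, inside an upright wall. It lies on the parking block, long axis roughly at right angles to the pin line.
- block: Fixed parking block, 70 mm long (x), 44 mm wide (y), 40 mm high, dark wood with a rubber top; the plate lies on it and overhangs it on all sides (by 6 mm at each long side). Origin at the centre of its underside. Pillar and block may stand either way round, left or right.
- ball_center (a point): Centre of the loose polished steel ball, 19 mm across, 28 g, in the middle of the dish at the start, 7 mm above the plate's centre, its top about 5 mm above the plate's top face. It rolls freely.
- plate: The same bearing plate: origin at the centre of its underside, 12 mm below point plate_center, same axes. An open notch, 12 mm wide and 10 mm deep, is in the middle of each short end.
- pillar: The same pillar: origin at the centre of its underside, on the table, same axes as point seat. Fixed, upright: black foot 104 mm across and 10 mm high, ribbed aluminium column 62 mm across, seat 8 mm thick on top.
- gauge_bar: Loose plain aluminium bar, 130 x 22 x 26 mm, lying on the table; origin centre of underside. Bystander.
- rubber_puck: Loose black rubber puck, 44 mm across, 14 mm high; origin centre of underside. Bystander.
- driver: Loose screwdriver lying on the table. Bystander.
- spare_foot: Loose spare ribbed aluminium foot with black cap, 56 mm across, 62 mm high, no lever, no pins; origin centre of underside. Bystander.
- spanner: Loose spanner lying flat on the table. Bystander.
- screw_jar: Loose clear jar with black cap, 56 mm across, 70 mm high; origin centre of underside. Bystander.
- carton: Loose small cardboard carton, 80 x 110 x 60 mm; origin centre of underside. Bystander.
Things that resemble listed ones, but are neither listed nor needed, are in the scene too. What is shaped like the block but pink or purple is not meant.

How it is judged (in metres and radians):
On the way, in this order (a step that is already met when the one before it is completed fails the run):
1. the collar is turned to its locked mark (value of joint collar above 1.1 rad), for 0.2 s.
2. the plate is lifted clear of the block in the fingers, with the ball in its dish (contact force between plate and the fingers above 1 N and contact force between plate and block below 0.05 N and contact force between plate and pillar below 0.05 N and height (world z) of plate_center above 0.062 m and horizontal distance between ball_center and plate_center below 0.013 m), for 0.2 s.
3. the plate is held level, turned to the pins, over the seat (contact force between plate and the fingers above 1 N and contact force between plate and block below 0.05 N and contact force between plate and pillar below 0.05 N and horizontal distance between ball_center and plate_center below 0.006 m and z of ball_center in the frame of plate_center between 0.003 and 0.011 m and horizontal distance between plate_center and seat below 0.01 m and angle between the x axis of plate_center and the y axis of seat, either way round below 0.12 rad and z of plate_center in the frame of seat between 0.026 and 0.075 m and angle between plate_center's own z axis and vertical below 0.07 rad and value of joint collar above 1.1 rad), for 0.2 s.
At the end, for the whole second after the job is handed in: Collar within 0.1 rad of its mark; plate at rest, held by the fingers alone, within 10 mm of the seat's centre, long axis within 0.12 rad of the pin line, level within 0.07 rad, underside 4 to 53 mm above the pin tips; ball within 6 mm of the dish's middle (all of step 3 and linear speed of plate below 0.02 m/s and linear speed of ball below 0.03 m/s); the arm keeps its last pose, push and grip.
It fails at once if the ball rolls out to the wall of the dish or out of the plate (horizontal distance between ball_center and plate_center above 0.0135 m).
It fails at once if the plate is tipped by more than about 15 degrees (angle between plate_center's own z axis and vertical above 0.26 rad).
It fails at once if a bystander is pushed more than 3 cm (distance of any of gauge_bar, rubber_puck, driver, spare_foot, spanner, screw_jar, carton from where it was at the start of the episode above 0.03 m).
It also fails if it takes over 69 s, if anything falls off the work surface, if the arm or the gripper's body presses on something with over 40 N, if the wrist force passes 120 N, or if a joint passes its speed limit or range.

ROBOT

A 7-joint arm with a two-finger parallel gripper is mounted at the origin on the work surface. World frame = base frame: x ahead of the robot, y to its left, z up, the work surface at z = 0. Lengths are in mm, angles in rad, forces in N, time in s.
With the tool pointing down it reaches from about 425 to 925 mm from the base axis. Payload 6.8 kg.
Tool frame: the origin (TCP) lies midway between the tips of the shut fingers; the grasp point (between the pads) lies 19 mm behind it; z points along the fingers, y is the direction in which the jaws open and shut (so a half turn about z gives the same grasp; the last joint's range is limited). The gripper opens to 88 mm and grips with 3 to 60 N. Pads are 20 mm wide; open, the fingers measure 115 mm over their backs; the gripper's body (75 mm by 178 mm) begins 61 mm behind the grasp point.
Start: joints at [-1.336, 0.477, 0.022, 1.555, -0.011, 1.109, -0.083], TCP at [226.882, 635.745, 222.664] pointing down, gripper open.
Joint ranges: [-2.96, 2.96], [-0.34, 2.1], [-1.41, 1.46], [0.24, 2.44], [-1.37, 4.51], [0.17, 1.92], [-2.96, 2.96]. Speed limits (rad/s): [2.39, 2.39, 3.14, 3.14, 3.14, 3.14, 3.14].

INTERFACE

Orientations are given as a unit quaternion [w, x, y, z].
In Python, from station import robot gives the robot as it stands.
- The arm moves only by the shell command python3 -m crank 'ROWS' [OPENING] [FORCE]. ROWS is JSON, a list of rows, each an object of numbers: "x", "y", "z": the shift along the tool's x, y, z in cm; "wx", "wy", "wz": the turn, a rotation vector about the tool's x, y, z in degrees. A call has 1 to 12 rows; each row is the pose to reach, as a shift and turn from the pose commanded when the call began, along the tool's axes at that moment; what a row does not reach only later rows make up. A row lasts 1/12 s, in which the tool goes at most 41.7 mm and 7.16 degrees, less where a joint would pass 70% of its speed; a pose out of reach is approached as far as the arm can. A call with a gripper value outside its range is refused whole. OPENING is the gripper's target within -1 to 1 (fully open at 1, half-way at 0, shut at -1), set as the call begins (- or left out, the last holds). The fingers move at their own pace and stop on an object; FORCE is the grip in N (left out, the last holds). Time passes only in rows, so rows that repeat a pose let the fingers close. It gives the time, the measured TCP pose, the force and the opening at its end, in the units of the state.
- robot.get_state(): the state, without advancing time (a new reading comes with each control period).
- robot.snapshot(name): name is "side" or "top"; returns a dict with "image" (400x640x3 uint8, red, green, blue), "fovy" (degrees; the focal length in pixels is half the picture's height over the tangent of half this angle, whatever the lens; pixels are square), "cx", "cy" (the principal point, pixels), "R" (3x3) and "t" (3): a world point X has camera coordinates R X + t. Camera axes: x right, y down, z forward; pixel columns grow to the right and rows downward; lengths in mm; the calibration is good to about 2 mm. A picture is of the moment at which its call begins. There is no depth.
- robot.job_done(): hands the job in, once; it reports no verdict.
The state is a dict: "time": time; "joint_pos": joint angles; "joint_velocities": joint speeds; "tau": joint torques, N m; "tcp_pos": TCP position; "tool_rot": TCP orientation; "contact_force": force on the tool from outside, world axes, zero at the start; "ft_torque": the same for the moment, N m; "gripper_width": opening from 0.0 (shut) to 1.0 (fully open).
Only numpy, scipy, OpenCV 4.12 (cv2) and the standard library are available. Lean on these libraries where they do the work, as an engineer would, in place of code of your own. Each camera call takes 0.05 s, during which the arm holds its last target.

## Working session

There is one attempt and no reset: what is moved stays moved. The work goes in short steps, Python scripts to look and compute and a shell command to move; the robot and the scene stay as the last step left them, time stands still between calls to the robot, and variables do not carry over. Pictures are saved under pics/ and viewed, and the job is handed in when it is done.

```bash
ls; mkdir -p pics; python3 - <<'E'
from station import robot
import cv2, numpy as np
s=robot.get_state(); print({k:np.round(v,4).tolist() for k,v in s.items()})
for n in("top","side"):
    d=robot.snapshot(n); cv2.imwrite(f"pics/{n}0.png",d["image"][:,:,::-1])
    print(n,d["fovy"],d["cx"],d["cy"],np.round(d["R"],4).tolist(),np.round(d["t"],1).tolist(), [k for k in d])
E
```

```text
pics
{'time': 0.0, 'joint_pos': [-1.3361, 0.4778, 0.0223, 1.5565, -0.0115, 1.1093, -0.0831], 'joint_velocities': [-0.0008, -0.0005, -0.0011, -0.0002, 0.0006, 0.0002, 0.0008], 'tau': [0.0004, -58.2848, 1.5345, -27.2601, -0.0544, 0.0171, 0.0002], 'tcp_pos': [226.691, 635.144, 221.6646], 'tool_rot': [-0.0001, 0.1706, 0.9853, -0.0009], 'contact_force': [-0.3461, -0.733, 0.0258], 'ft_torque': [0.016, -0.0109, 0.0024], 'gripper_width': 1.0043}
top 56.885608272798386 323.17875041476987 199.25192724451873 [[0.0014, -1.0, -0.0051], [-0.9845, -0.0004, -0.1755], [0.1755, 0.0052, -0.9845]] [-23.4, 595.4, 825.2] ['image', 'fovy', 'cx', 'cy', 'R', 't']
side 54.86305312377269 319.80828343160056 200.8591229814655 [[-0.9999, -0.0019, -0.0142], [0.0095, 0.6554, -0.7552], [0.0108, -0.7553, -0.6553]] [581.7, 50.0, 1101.9] ['image', 'fovy', 'cx', 'cy', 'R', 't']
```

View pics/top0.png

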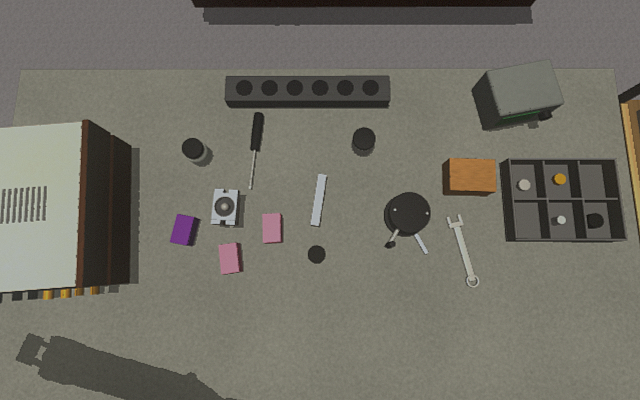

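View pics/side0.png

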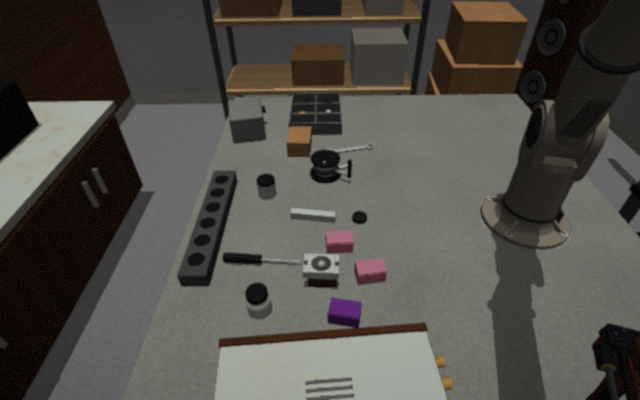

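```bash
python3 - <<'E'
import cv2,numpy as np
a=cv2.imread("pics/top0.png"); b=cv2.imread("pics/side0.png")
c1=cv2.resize(a[170:270,365:465],None,fx=4,fy=4,interpolation=cv2.INTER_CUBIC)
c2=cv2.resize(a[160:260,175:275],None,fx=4,fy=4,interpolation=cv2.INTER_CUBIC)
cv2.imwrite("pics/c_top.png",np.hstack([c1,c2]))
c1=cv2.resize(b[130:200,290:390],None,fx=4,fy=4,interpolation=cv2.INTER_CUBIC)
c2=cv2.resize(b[235:305,270:370],None,fx=4,fy=4,interpolation=cv2.INTER_CUBIC)
cv2.imwrite("pics/c_side.png",np.hstack([c1,c2]))
E
```

```text
(no output)
```

View pics/c_top.png

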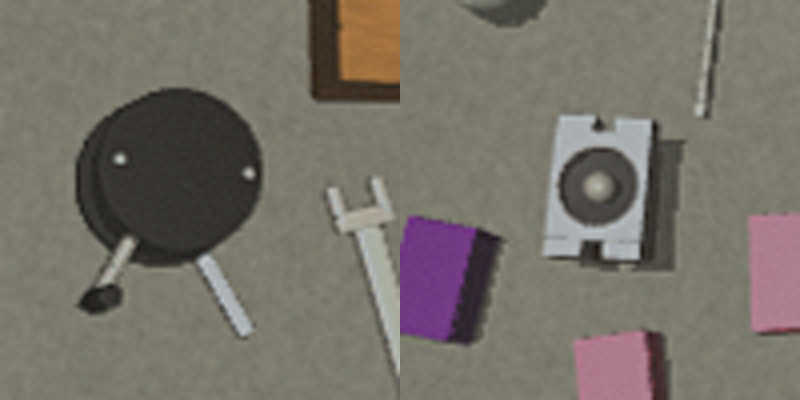

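View pics/c_side.png

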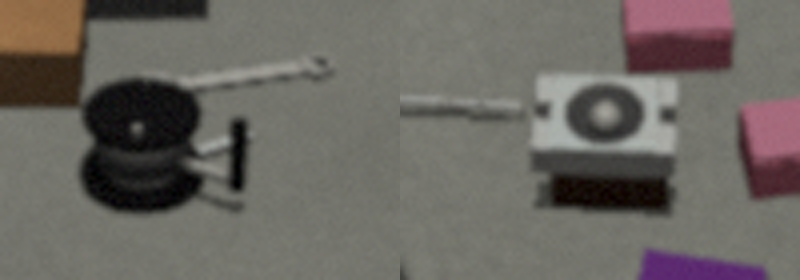

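```bash
cat > h.py <<'E'
import numpy as np, cv2
from scipy.spatial.transform import Rotation as Ro
def cam(d):
    f=200/np.tan(np.radians(d["fovy"])/2); return f,d["cx"],d["cy"],np.array(d["R"]),np.array(d["t"])
def ray(d,u,v,z):
    f,cx,cy,R,t=cam(d); c=-R.T@t; r=R.T@np.array([(u-cx)/f,(v-cy)/f,1.]); return c+r*(z-c[2])/r[2]
def proj(d,X):
    f,cx,cy,R,t=cam(d); p=R@np.array(X,float)+t; return np.array([cx+f*p[0]/p[2],cy+f*p[1]/p[2]])
def tri(d1,p1,d2,p2):
    A=[];b=[]
    for d,(u,v) in((d1,p1),(d2,p2)):
        f,cx,cy,R,t=cam(d)
        for k,q in((0,(u-cx)/f),(1,(v-cy)/f)):
            A.append(R[k]-q*R[2]); b.append(q*t[2]-t[k])
    return np.linalg.lstsq(np.array(A),np.array(b),rcond=None)[0]
def cents(img,mask,box,amin=2):
    x0,y0,x1,y1=box; m=np.zeros(mask.shape,np.uint8); m[y0:y1,x0:x1]=mask[y0:y1,x0:x1]
    n,l,s,c=cv2.connectedComponentsWithStats(m.astype(np.uint8)); return [(np.round(c[i],2).tolist(),int(s[i,4]),s[i,:4].tolist()) for i in range(1,n) if s[i,4]>=amin],l
E
python3 - <<'E'
from station import robot
from h import *
T=robot.snapshot("top");S=robot.snapshot("side")
g=T["image"].max(2).astype(int)
img=T["image"].astype(int)
bright=(g>125)
print(np.median(g[260:300,300:400]), g[205:217,390:400].max(), g[205:217,424:431].max())
print("top pins", [cents(g,(g>80),b,1)[0] for b in((390,205,402,217),(422,208,429,218))])
c,l=cents(g,(g>140),(410,230,432,258),8); print("tongue",c)
k=max(range(len(c)),key=lambda i:c[i][1]); 
dark,_=cents(g,(g<55),(380,236,398,252),5); print("post dark",dark)
# plate: bright/low-sat
pm=(g>140); c,l2=cents(g,pm,(205,180,245,235),20); print("plate",c)
hull=cv2.convexHull(np.column_stack(np.where(l2>0))[:,::-1].astype(np.int32)); print(cv2.minAreaRect(hull))
for r in range(232,256,2): print(r,g[r,383:400], g[r,408:434])
E
```

```text
125.0 184 183
top pins [[([394.5, 209.2], 10, [393, 208, 4, 3])], [([427.0, 213.0], 9, [426, 212, 3, 3])]]
tongue [([421.16, 243.42], 83, [415, 234, 14, 20])]
post dark [([389.36, 244.23], 39, [385, 241, 10, 7])]
plate [([223.65, 206.36], 467, [211, 189, 27, 36])]
((223.7227783203125, 206.2722625732422), (23.980398178100586, 35.82134246826172), 5.710593223571777)
232 [125 126 126 124 123 126 124 130 119  58  68 135 166 178 142  79  33] [ 45  46  52  50  45  41  39  35  40  71 112 137 133 132 125 127 126 125
 124 127 125 121 125 124 122 122]
234 [126 123 124 125 125 124 125 131 111  77 138 169 170 131  73  40  50] [ 42  47  41  39  42  45  90 156 197 175 123 121 126 126 120 125 127 125
 123 125 127 128 126 130 129 126]
236 [127 126 127 127 128 131 129 103  87 126 143 165 138 114 129 135 127] [ 76  78 100 135 136 116 107 176 183 179 175 148 122 123 123 122 124 122
 125 129 127 124 123 124 126 123]
238 [126 129 131 128 126 125 108  98 154 179 164 124 104 126 126 127 128] [129 129 131 128 126 125 108 108 171 183 180 174 146 112 121 124 125 124
 125 127 123 127 129 126 123 123]
240 [124 1
[... 737 characters left out ...]
7  73  81  91 107 134 128 128 127 128 125 122 122] [122 124 128 123 122 122 123 124 124 123 126 130 108 104 177 180 181 170
 126 118 124 126 124 124 126 127]
250 [129 127 126 129 126 125 124 122 126 124 119 121 126 125 123 118 124] [123 125 123 122 120 117 116 115 120 123 123 120 125 109 107 175 184 181
 176 145 113 126 124 125 122 128]
252 [124 125 126 124 123 124 124 126 126 122 119 124 125 124 124 123 122] [126 121 121 125 121 115 118 123 126 126 123 121 122 130 115  93 152 187
 184 168 141 125 126 121 125 127]
254 [126 122 123 117 119 123 123 126 125 124 127 126 127 125 123 122 123] [127 126 128 126 123 120 126 124 122 125 123 123 124 120 124 118  97 103
  87 121 121 129 130 124 124 126]
```

```bash
python3 - <<'E'
from station import robot
from h import *
T=robot.snapshot("top");S=robot.snapshot("side")
print("camT",-T["R"].T@T["t"],"camS",-S["R"].T@S["t"])
p1=ray(T,394.5,209.2,73);p2=ray(T,427,213,73); seat=(p1+p2)/2; print(p1,p2,np.linalg.norm(p1-p2),"seat",seat)
a=np.degrees(np.arctan2(*(p1-p2)[1::-1])); print("pinline deg",a)
g=T["image"].max(2)
c,l=cents(g,(g>140),(410,230,432,258),8)
k=int(np.argmax([q[1] for q in c])); ys,xs=np.where((l>0)&(g>140))
P=np.array([ray(T,x,y,8)[:2] for x,y in zip(xs,ys)]); m=P.mean(0); u=np.linalg.svd(P-m)[2][0]; u*=np.sign(u@(m-seat[:2]))
print("tongue mean",m,"dir deg",np.degrees(np.arctan2(u[1],u[0])),"ang from seat",np.degrees(np.arctan2(*(m-seat[:2])[::-1])),"perp off axis",np.cross(u,m-seat[:2]), "tip r",((P-seat[:2])@u).max())
q=ray(T,391.3,244,86); print("post top",q,"r",np.linalg.norm(q[:2]-seat[:2]),"ang",np.degrees(np.arctan2(*(q-seat)[1::-1])))
pc=ray(T,223.7,206.3,64); print("plate rough",pc)
b=S["image"]; 
gs=b.max(2).astype(int); print(gs[155:185,345:355])
E
```

```text
camT [441.40866109 -27.4324391  916.78703363] camS [569.29783159 800.58820939 768.10661359]
[ 568.55070276 -187.56950366   73.        ] [ 559.74918116 -262.0451284    73.        ] 74.9939028426101 seat [ 564.14994196 -224.80731603   73.        ]
pinline deg 83.26005250645306
tongue mean [ 494.10003384 -262.04777394] dir deg -152.11121867357366 ang from seat -152.0036595706508 perp off axis 0.14892999638698257 tip r 105.18369787517724
post top [ 487.95593331 -175.40121016   86.        ] r 90.81018803517873 ang 147.03961323535168
plate rough [576.53481905 210.00917103  64.        ]
[[116 119 117 114 115 119 117 120 115 117]
 [117 117 117 116 116 118 121 116 116 119]
 [117 118 119 116 115 117 116 118 117 118]
 [115 118 115 111 111 111 113 114 118 117]
 [119 116 106  90  81  81  93 107 116 117]
 [119 115  89  61  39  43  69 100 115 121]
 [116 110  82  39  15  23  57 100 116 119]
 [116 110  78  32  11  22  59 104 120 121]
 [122 120  85  41   8  15  66 118 123 120]
 [144 143 104  44   8  15  53  98 110 114]
 [159 152 113  51  14  16  45  81 108 113]
 [132 120  83  37   3  15  53  93 111 11
[... 227 characters left out ...]
  74  29   4  34  78 106 117 116]
 [130 112  70  23   4  32  80 107 119 117]
 [102  96  61  25   8  34  78 109 117 118]
 [ 92  81  50  15  13  36  83 112 116 117]
 [106  92  60  23  10  43  87 112 117 116]
 [117 108  81  57  50  67 100 115 117 115]
 [119 117 106  97  94 100 109 119 116 118]
 [108 111 111 111 111 113 114 117 120 117]
 [ 83  89  91  91  92  96 109 115 114 116]
 [ 77  72  73  67  72  80 104 117 118 118]
 [101  98  85  73  75  92 110 117 113 115]
 [117 113 106 103 101 109 117 120 117 116]
 [117 116 115 117 115 114 117 119 117 118]]<stdin>:11: DeprecationWarning: Arrays of 2-dimensional vectors are deprecated. Use arrays of 3-dimensional vectors instead. (deprecated in NumPy 2.0)
```

```bash
cat >> h.py <<'E'
def plan(s,goal,yaw=None):
    """goal tcp world mm, yaw=world angle deg of tool y (mod 180). prints shift (cm) and wz"""
    q=s["tool_rot"]; R=Ro.from_quat([q[1],q[2],q[3],q[0]]).as_matrix(); d=R.T@(np.array(goal)-s["tcp_pos"])/10
    y=R[:,1]; cur=np.degrees(np.arctan2(y[1],y[0])); w=None if yaw is None else (-(yaw-cur)+90)%180-90
    print("tcp",np.round(s["tcp_pos"],1),"yaw",round(cur,1),"tilt",round(np.degrees(np.arccos(-R[2,2])),2),"shift cm",np.round(d,2),"wz",w)
E
python3 - <<'E'
from station import robot
from h import *
s=robot.get_state()
plan(s,(480,200,150),90); plan(s,(490,-177,120),90)
S=robot.snapshot("side")
for z in (22,54,86): print(proj(S,(490.3,-176.9,z)))
E
```

```text
tcp [226.8 635.5 222.3] yaw 70.4 tilt 0.03 shift cm [-38.49 -32.5    7.25] wz -19.64374412844188
tcp [226.8 635.5 222.3] yaw 70.4 tilt 0.03 shift cm [-52.1  -67.67  10.27] wz -19.64374412844188
[348.55559527 176.38376456]
[348.90996246 168.23250068]
[349.27687745 159.79260838]
```

```bash
python3 -m crank '[{"x":-3.2,"y":-2.7,"z":0.5,"wz":-1.5},{"x":-6.4,"y":-5.4,"z":1,"wz":-3},{"x":-9.6,"y":-8.1,"z":1.6,"wz":-5},{"x":-12.8,"y":-10.8,"z":2.2,"wz":-7},{"x":-16,"y":-13.5,"z":2.8,"wz":-9},{"x":-19.2,"y":-16.2,"z":3.5,"wz":-11},{"x":-22.4,"y":-18.9,"z":4,"wz":-12},{"x":-25.6,"y":-21.6,"z":5,"wz":-13.5},{"x":-28.8,"y":-24.4,"z":5.5,"wz":-15},{"x":-32,"y":-27,"z":6,"wz":-16.5},{"x":-35.2,"y":-29.7,"z":6.5,"wz":-18},{"x":-38.5,"y":-32.5,"z":7,"wz":-19.6}]' 1
python3 - <<'E'
from station import robot
from h import *
s=robot.get_state()
plan(s,(490,-177,120),90)
E
```

```text
tcp [226.8 635.6 222.4] yaw 70.4 tilt 0.02 shift cm [-52.09 -67.69  10.27] wz -19.635218877301654invalid input
```

```bash
python3 -m crank '[{"x":-1.0,"y":-0.8,"z":0.2,"wz":-1.0}]'; echo rc $?; python3 -m crank --help 2>&1 | head -20
```

```text
rc 1
invalid input: not JSON, or not a numberinvalid input
```

```bash
python3 -m crank '[{"x":-1.0,"y":-0.8,"z":0.2,"wx":0,"wy":0,"wz":-1.0}]'; echo rc $?
```

```text
time: 0.43
tcp_pos: [231.4, 626.8, 220.8]
tool_rot: [-0.001, 0.16, 0.987, 0.001]
contact_force: [-0.3, 0.6, -0.9]
gripper_width: 0.999
rc 0
```

```bash
python3 -m crank '[{"x":-3.2,"y":-2.7,"z":0.5,"wx":0,"wy":0,"wz":-1.5},{"x":-6.4,"y":-5.4,"z":1,"wx":0,"wy":0,"wz":-3},{"x":-9.6,"y":-8.1,"z":1.6,"wx":0,"wy":0,"wz":-5},{"x":-12.8,"y":-10.8,"z":2.2,"wx":0,"wy":0,"wz":-7},{"x":-16,"y":-13.5,"z":2.8,"wx":0,"wy":0,"wz":-9},{"x":-19.2,"y":-16.2,"z":3.5,"wx":0,"wy":0,"wz":-11},{"x":-22.4,"y":-18.9,"z":4,"wx":0,"wy":0,"wz":-12},{"x":-25.6,"y":-21.6,"z":5,"wx":0,"wy":0,"wz":-13.5},{"x":-28.8,"y":-24.4,"z":5.5,"wx":0,"wy":0,"wz":-15},{"x":-32,"y":-27,"z":6,"wx":0,"wy":0,"wz":-16.5},{"x":-35.2,"y":-29.7,"z":6.5,"wx":0,"wy":0,"wz":-17.5},{"x":-37.5,"y":-31.7,"z":7,"wx":0,"wy":0,"wz":-18.6}]' 1
python3 - <<'E'
from station import robot
from h import *
s=robot.get_state()
plan(s,(490,-177,120),90)
E
```

```text
time: 1.43
tcp_pos: [488.9, 202.3, 150.9]
tool_rot: [0.001, 0.0, 1.0, 0.0]
contact_force: [-0.2, 0.5, 0.3]
gripper_width: 1.001
tcp [488.9 202.3 150.9] yaw 90.0 tilt 0.06 shift cm [ -0.14 -37.93   3.08] wz -0.04246941480221267
```

```bash
python3 -m crank '[{"x":0,"y":-3.5,"z":0,"wx":0,"wy":0,"wz":0},{"x":0,"y":-7.3,"z":0.3,"wx":0,"wy":0,"wz":0},{"x":0,"y":-11.2,"z":0.6,"wx":0,"wy":0,"wz":0},{"x":0,"y":-15,"z":1,"wx":0,"wy":0,"wz":0},{"x":0,"y":-19,"z":1.5,"wx":0,"wy":0,"wz":0},{"x":0,"y":-23,"z":2,"wx":0,"wy":0,"wz":0},{"x":-0.1,"y":-27,"z":2.5,"wx":0,"wy":0,"wz":0},{"x":-0.1,"y":-31,"z":3,"wx":0,"wy":0,"wz":0},{"x":-0.1,"y":-34.5,"z":3,"wx":0,"wy":0,"wz":0},{"x":-0.1,"y":-36.8,"z":3,"wx":0,"wy":0,"wz":0},{"x":-0.1,"y":-37.9,"z":3,"wx":0,"wy":0,"wz":0},{"x":-0.1,"y":-37.9,"z":3,"wx":0,"wy":0,"wz":0}]' 1
python3 - <<'E'
from station import robot
from h import *
T=robot.snapshot("top"); cv2.imwrite("pics/t1.png",T["image"][:,:,::-1])
S=robot.snapshot("side"); cv2.imwrite("pics/s1.png",cv2.resize(S["image"][100:250,240:440,::-1],None,fx=3,fy=3))
s=robot.get_state()
plan(s,(490.3,-177,55),90)
E
```

```text
time: 2.43
tcp_pos: [488.1, -177.0, 120.8]
tool_rot: [0.0, 0.003, 1.0, -0.001]
contact_force: [0.1, 0.6, -0.5]
gripper_width: 1.002
tcp [ 488.5 -173.1  120.6] yaw 90.0 tilt 0.05 shift cm [-0.18 -0.4   6.56] wz -0.0023855994598989128
```

View pics/s1.png

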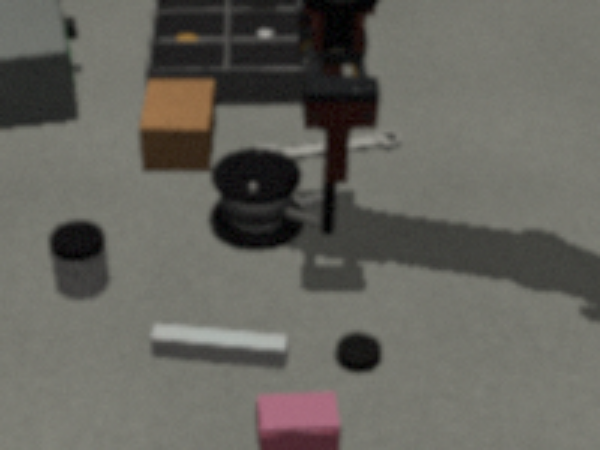

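```bash
python3 -m crank '[{"x":-0.2,"y":-0.2,"z":1,"wx":0,"wy":0,"wz":0},{"x":-0.2,"y":-0.2,"z":2,"wx":0,"wy":0,"wz":0},{"x":-0.2,"y":-0.2,"z":3,"wx":0,"wy":0,"wz":0},{"x":-0.2,"y":-0.2,"z":4,"wx":0,"wy":0,"wz":0},{"x":-0.2,"y":-0.2,"z":5,"wx":0,"wy":0,"wz":0},{"x":-0.2,"y":-0.2,"z":6,"wx":0,"wy":0,"wz":0},{"x":-0.2,"y":-0.2,"z":6.5,"wx":0,"wy":0,"wz":0},{"x":-0.2,"y":-0.2,"z":6.5,"wx":0,"wy":0,"wz":0}]' 1
python3 -m crank '[{"x":0,"y":0,"z":0,"wx":0,"wy":0,"wz":0},{"x":0,"y":0,"z":0,"wx":0,"wy":0,"wz":0},{"x":0,"y":0,"z":0,"wx":0,"wy":0,"wz":0},{"x":0,"y":0,"z":0,"wx":0,"wy":0,"wz":0},{"x":0,"y":0,"z":0,"wx":0,"wy":0,"wz":0},{"x":0,"y":0,"z":0,"wx":0,"wy":0,"wz":0},{"x":0,"y":0,"z":0,"wx":0,"wy":0,"wz":0},{"x":0,"y":0,"z":0,"wx":0,"wy":0,"wz":0}]' -1 6
```

```text
time: 3.2
tcp_pos: [489.3, -176.1, 54.1]
tool_rot: [-0.001, 0.0, 1.0, 0.0]
contact_force: [1.2, -0.3, 0.3]
gripper_width: 0.999
time: 3.87
tcp_pos: [490.4, -176.4, 55.7]
tool_rot: [0.0, 0.0, 1.0, 0.0]
contact_force: [-0.5, 0.2, -0.3]
gripper_width: 0.434
```

```bash
python3 -m crank '[{"x":0,"y":0,"z":0,"wx":0,"wy":0,"wz":0},{"x":0,"y":0,"z":0,"wx":0,"wy":0,"wz":0},{"x":0,"y":0,"z":0,"wx":0,"wy":0,"wz":0},{"x":0,"y":0,"z":0,"wx":0,"wy":0,"wz":0},{"x":0,"y":0,"z":0,"wx":0,"wy":0,"wz":0},{"x":0,"y":0,"z":0,"wx":0,"wy":0,"wz":0}]' -1 6
python3 - <<'E'
from station import robot
from h import *
s=robot.get_state(); print(s["gripper_width"],s["contact_force"])
plan(s,(490.3,-177,55),90)
R=Ro.from_quat(np.roll(s["tool_rot"],-1)).as_matrix()
c=np.array([564.15,-224.8])
p0=np.array([c[0]+88*np.cos(np.radians(147)),c[1]+88*np.sin(np.radians(147))])
for a in np.linspace(147,208.5,19)[1:]:
    p=c+88*np.array([np.cos(np.radians(a)),np.sin(np.radians(a))]); d=R.T@np.append(p-p0,0)/10; print(round(a,1),np.round(d[:2],2))
E
```

```text
time: 4.37
tcp_pos: [490.3, -176.4, 55.6]
tool_rot: [-0.0, 0.0, 1.0, -0.0]
contact_force: [1.0, -0.3, 0.7]
gripper_width: 0.159
0.1590518345857911 [ 0.95869519 -0.2861153   0.69318838]
tcp [ 490.3 -176.4   55.6] yaw 90.0 tilt 0.0 shift cm [ 0.   -0.06  0.06] wz -0.04232448102153796
150.4 [ 0.27 -0.45]
153.8 [ 0.52 -0.91]
157.2 [ 0.73 -1.39]
160.7 [ 0.92 -1.88]
164.1 [ 1.08 -2.38]
167.5 [ 1.21 -2.89]
170.9 [ 1.31 -3.4 ]
174.3 [ 1.37 -3.92]
177.8 [ 1.41 -4.45]
181.2 [ 1.41 -4.97]
184.6 [ 1.39 -5.5 ]
188.0 [ 1.33 -6.02]
191.4 [ 1.24 -6.54]
194.8 [ 1.12 -7.05]
198.2 [ 0.97 -7.55]
201.7 [ 0.79 -8.04]
205.1 [ 0.58 -8.52]
208.5 [ 0.35 -8.99]
```

Post pinched (0.159 × 88 = 14 mm). Now I swing it along the arc.

```bash
python3 -m crank '[{"x":0.14,"y":-0.22,"z":0,"wx":0,"wy":0,"wz":0},{"x":0.27,"y":-0.45,"z":0,"wx":0,"wy":0,"wz":0},{"x":0.52,"y":-0.91,"z":0,"wx":0,"wy":0,"wz":0},{"x":0.73,"y":-1.39,"z":0,"wx":0,"wy":0,"wz":0},{"x":0.92,"y":-1.88,"z":0,"wx":0,"wy":0,"wz":0},{"x":1.08,"y":-2.38,"z":0,"wx":0,"wy":0,"wz":0},{"x":1.21,"y":-2.89,"z":0,"wx":0,"wy":0,"wz":0},{"x":1.31,"y":-3.4,"z":0,"wx":0,"wy":0,"wz":0},{"x":1.37,"y":-3.92,"z":0,"wx":0,"wy":0,"wz":0},{"x":1.41,"y":-4.45,"z":0,"wx":0,"wy":0,"wz":0}]'
python3 -m crank '[{"x":0,"y":-0.52,"z":0,"wx":0,"wy":0,"wz":0},{"x":-0.02,"y":-1.05,"z":0,"wx":0,"wy":0,"wz":0},{"x":-0.08,"y":-1.57,"z":0,"wx":0,"wy":0,"wz":0},{"x":-0.17,"y":-2.09,"z":0,"wx":0,"wy":0,"wz":0},{"x":-0.29,"y":-2.6,"z":0,"wx":0,"wy":0,"wz":0},{"x":-0.44,"y":-3.1,"z":0,"wx":0,"wy":0,"wz":0},{"x":-0.62,"y":-3.59,"z":0,"wx":0,"wy":0,"wz":0},{"x":-0.83,"y":-4.07,"z":0,"wx":0,"wy":0,"wz":0},{"x":-1.0,"y":-4.4,"z":0,"wx":0,"wy":0,"wz":0},{"x":-1.06,"y":-4.54,"z":0,"wx":0,"wy":0,"wz":0},{"x":-1.06,"y":-4.54,"z":0,"wx":0,"wy":0,"wz":0},{"x":-1.06,"y":-4.54,"z":0,"wx":0,"wy":0,"wz":0}]'
python3 - <<'E'
from station import robot
from h import *
s=robot.get_state(); print(s["gripper_width"],s["contact_force"])
p=s["tcp_pos"]-np.array([564.15,-224.8,0]); print(np.degrees(np.arctan2(p[1],p[0]))%360,np.hypot(*p[:2]))
S=robot.snapshot("side"); cv2.imwrite("pics/s2.png",cv2.resize(S["image"][100:250,240:440,::-1],None,fx=3,fy=3))
E
```

```text
time: 5.2
tcp_pos: [475.9, -221.6, 55.5]
tool_rot: [-0.0, 0.0, 1.0, -0.0]
contact_force: [-2.1, 3.0, 1.6]
gripper_width: 0.16
time: 6.2
tcp_pos: [487.2, -267.0, 55.7]
tool_rot: [0.001, 0.001, 1.0, -0.001]
contact_force: [0.4, -0.2, -1.6]
gripper_width: 0.156
0.15644357413597124 [ 0.444669   -0.17666573 -1.62143179]
208.76697341204368 87.76494482469812
```

View pics/s2.png

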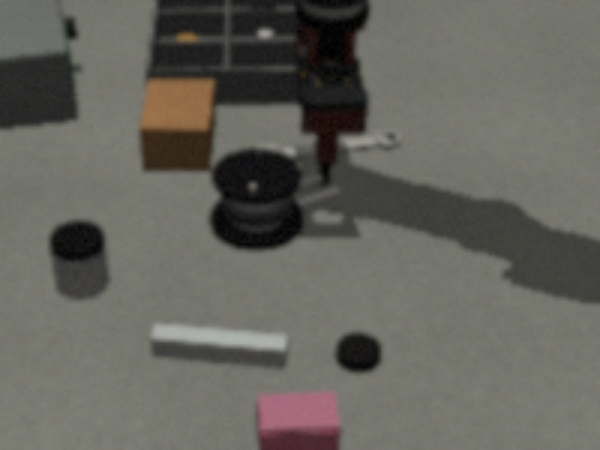

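```bash
python3 -m crank '[{"x":0,"y":0,"z":0,"wx":0,"wy":0,"wz":0},{"x":0,"y":0,"z":0,"wx":0,"wy":0,"wz":0},{"x":0,"y":0,"z":0,"wx":0,"wy":0,"wz":0},{"x":0,"y":0,"z":0,"wx":0,"wy":0,"wz":0},{"x":0,"y":0,"z":-0.3,"wx":0,"wy":0,"wz":0},{"x":0,"y":0,"z":-1.2,"wx":0,"wy":0,"wz":0},{"x":0,"y":0,"z":-3,"wx":0,"wy":0,"wz":0},{"x":0,"y":0,"z":-5,"wx":0,"wy":0,"wz":0},{"x":0,"y":0,"z":-7,"wx":0,"wy":0,"wz":0},{"x":0,"y":0,"z":-9,"wx":0,"wy":0,"wz":0},{"x":0,"y":1,"z":-11,"wx":0,"wy":0,"wz":0},{"x":0,"y":4,"z":-11,"wx":0,"wy":0,"wz":0}]' 1
python3 -m crank '[{"x":0,"y":4,"z":0,"wx":0,"wy":0,"wz":0},{"x":0,"y":8,"z":0,"wx":0,"wy":0,"wz":0},{"x":0,"y":12,"z":0,"wx":0,"wy":0,"wz":0},{"x":0,"y":16,"z":0,"wx":0,"wy":0,"wz":0},{"x":0,"y":20,"z":0,"wx":0,"wy":0,"wz":0},{"x":0,"y":23,"z":0,"wx":0,"wy":0,"wz":0},{"x":0,"y":25,"z":0,"wx":0,"wy":0,"wz":0},{"x":0,"y":26,"z":0,"wx":0,"wy":0,"wz":0}]' 
python3 - <<'E'
from station import robot
from h import *
T=robot.snapshot("top"); cv2.imwrite("pics/t3.png",T["image"][:,:,::-1])
S=robot.snapshot("side"); cv2.imwrite("pics/s3.png",S["image"][:,:,::-1])
E
```

```text
time: 7.25
tcp_pos: [488.5, -231.3, 170.6]
tool_rot: [0.004, 0.004, 1.0, -0.002]
contact_force: [0.9, 0.4, -0.1]
gripper_width: 0.993
time: 7.92
tcp_pos: [487.0, 37.1, 166.5]
tool_rot: [0.001, -0.002, 1.0, 0.001]
contact_force: [1.1, -0.7, -0.2]
gripper_width: 0.993
```

View pics/t3.png

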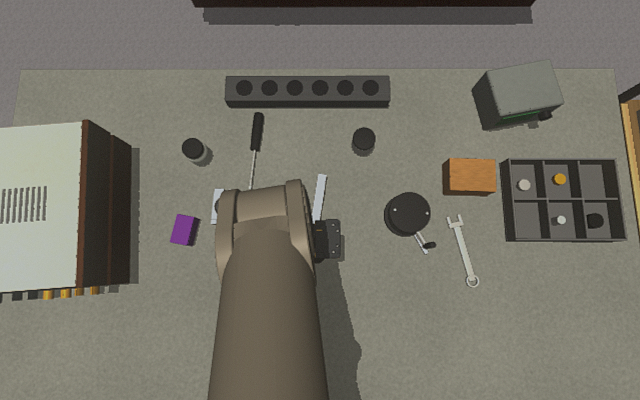

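View pics/s3.png

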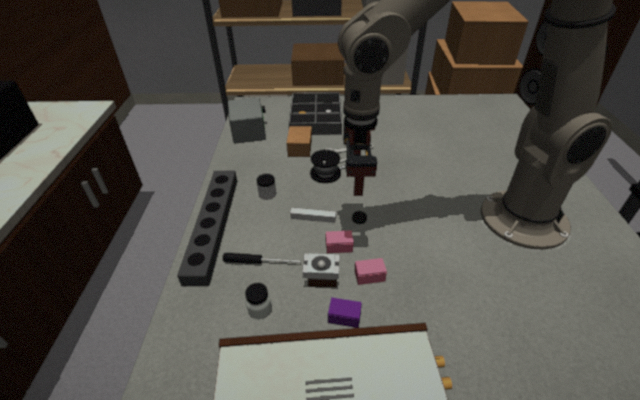

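```bash
python3 - <<'E'
from station import robot
from h import *
T=robot.snapshot("top"); S=robot.snapshot("side")
print("post top exp@mark",proj(T,(564.15+88*np.cos(np.radians(208)),-224.8+88*np.sin(np.radians(208)),86)))
g=cv2.imread("pics/t3.png").max(2); dm,_=cents(g,(g<60),(424,238,440,254),5); print("post dark now",dm)
g=cv2.imread("pics/top0.png").max(2).astype(float)
# long-side edges: subpixel 125->~190 crossing per row in top face
L=[];Rr=[]
for r in range(193,219):
    row=g[r,200:250]; 
    on=np.where(row>155)[0]
    i=on[0]; x=200+i-1+(155-row[i-1])/(row[i]-row[i-1]); L.append((x,r))
    i=on[-1]; x=200+i+(row[i]-155)/(row[i]-row[i+1]); Rr.append((x,r))
PL=np.array([ray(T,*p,64)[:2] for p in L]); PR=np.array([ray(T,*p,64)[:2] for p in Rr])
for P in(PL,PR):
    k=np.polyfit(P[:,0],P[:,1],1); res=P[:,1]-np.polyval(k,P[:,0]); print("edge y=",k,"angle",np.degrees(np.arctan(k[0])),"res",res.std())
print("rows profile",g[184:230,218],g[184:230,232])
print(np.round(g[195:220,212:238]).astype(int))
E
```

```text
post top exp@mark [431.98120666 244.7218113 ]
post dark now [([429.31, 244.89], 54, [424, 242, 12, 7])]
edge y= [-4.94043372e-02  2.65712845e+02] angle -2.828360361277326 res 0.23641564866629636
edge y= [-5.08715286e-02  2.11664072e+02] angle -2.9122134357619687 res 0.38180246939029455
rows profile [133. 129. 128. 121. 122. 186. 178. 177. 176. 175. 176. 177. 181. 177.
 136.  83.  55.  65.  84.  84.  80.  81.  81.  80.  81.  80.  77.  77.
  70.  70. 104. 164. 181. 177. 178. 179. 179. 185. 187. 175.  73. 117.
 128. 133. 128. 122.] [127. 127. 127. 127. 124. 143. 184. 177. 177. 175. 177. 176. 177. 178.
 181. 163. 109.  76.  68.  72.  75.  74.  75.  71.  72.  69.  78. 100.
 141. 180. 182. 179. 178. 179. 178. 174. 157. 179. 181. 186. 167.  72.
 130. 116. 129. 129.]
[[122 140 183 180 175 176 177 178 178 180 180 178 180 179 181 181 183 177
  179 172 176 176 179 181 176 129]
 [122 149 184 177 177 177 181 180 178 169 159 153 154 154 156 160 166 177
  180 178 177 177 175 179 177 122]
 [126 149 182 177 181 182 177 165 138  96  85  56  58  52  58  72  93 139
  164 182 178 177 178 180 168  97]
 [1
[... 1695 characters left out ...]
73  68  70
   90 134 180 182 186 159  46  58]
 [184 178 178 181 181 151 104  78  64  71  75  73  72  72  69  67  73  96
  144 183 182 180 184 157  50  55]
 [182 178 175 178 179 182 164 129  90  77  83  75  77  79  84 103 124 158
  187 179 179 182 174 126  53  57]
 [184 179 178 178 178 179 181 185 163 124 135 114 127 126 145 174 189 186
  181 176 178 178 176 131  53  57]
 [186 177 178 179 179 178 177 181 183 188 188 186 189 187 186 180 181 177
  177 175 179 182 174 124  53  55]
 [176 171 170 170 172 178 178 178 185 182 185 184 183 183 176 180 177 178
  177 176 178 184 168  96  52  56]
 [158 151 151 147 156 178 179 176 170 169 169 173 172 169 174 176 176 173
  172 172 174 174 163  95  59  55]]
```

```bash
python3 - <<'E'
from station import robot
from h import *
T=robot.snapshot("top"); S=robot.snapshot("side")
g=cv2.imread("pics/top0.png").max(2).astype(float)
for c0 in(218,232):
    print("far",ray(T,c0,{218:188.5,232:189.3}[c0],64)[:2],"near",ray(T,c0,{218:218.7,232:220}[c0],64)[:2])
for name,d,z,box,im in(("top",T,64,(213,196,236,218),g),("side",S,64,(305,250,340,276),cv2.imread("pics/side0.png").max(2).astype(float))):
    th=125
    m=np.zeros(im.shape,np.uint8); x0,y0,x1,y1=box; m[y0:y1,x0:x1]=(im[y0:y1,x0:x1]<th)
    n,l,s,c=cv2.connectedComponentsWithStats(m); k=1+np.argmax(s[1:,4]); cs,_=cv2.findContours((l==k).astype(np.uint8),cv2.RETR_EXTERNAL,cv2.CHAIN_APPROX_NONE)
    e=cv2.fitEllipse(cs[0]); print(name,"dish ellipse",e,s[k],"->",ray(d,*e[0],z))
    x0,y0,x1,y1=int(e[0][0]-5),int(e[0][1]-5),int(e[0][0]+6),int(e[0][1]+6)
    sub=np.clip(im[y0:y1,x0:x1]-95,0,None); Y,X=np.mgrid[y0:y1,x0:x1]; b=((X*sub).sum()/sub.sum(),(Y*sub).sum()/sub.sum()); print(name,"ball",b,ray(d,*b,60))
E
```

```text
far [619.08378956 225.56274942] near [547.31027948 221.87236976]
far [617.16554016 192.36854009] near [544.29147752 189.10778365]
top dish ellipse ((223.9603729248047, 206.10671997070312), (18.345983505249023, 19.467628479003906), 39.40740203857422) [214 197  20  20 278] -> [576.99329196 209.42094946  64.        ]
top ball (np.float64(223.74756167527252), np.float64(206.02467010900745)) [577.82440151 211.04277248  60.        ]
side dish ellipse ((320.7756652832031, 262.93792724609375), (14.443140029907227, 19.17552947998047), 87.64784240722656) [311 256  20  15 224] -> [578.18432131 211.8413048   64.        ]
side ball (np.float64(320.826278659612), np.float64(262.58818342151676)) [578.11500795 207.43243485  60.        ]
```

```bash
python3 - <<'E'
from station import robot
from h import *
s=robot.get_state(); plan(s,(577.3,210,120),87.1); print(np.round(s["joint_pos"],2), s["time"])
E
```

```text
tcp [487.   31.7 165.8] yaw 89.8 tilt 0.04 shift cm [-8.96 17.87  4.57] wz 2.683503534768562
[-0.31  0.24  0.13  2.06 -0.04  0.85  1.41] 8.2167
```

```bash
python3 -m crank '[{"x":-0.7,"y":1.5,"z":0.2,"wx":0,"wy":0,"wz":0.3},{"x":-1.7,"y":3.5,"z":0.6,"wx":0,"wy":0,"wz":0.6},{"x":-3,"y":6,"z":1.2,"wx":0,"wy":0,"wz":1},{"x":-4.3,"y":8.6,"z":1.8,"wx":0,"wy":0,"wz":1.4},{"x":-5.6,"y":11.2,"z":2.5,"wx":0,"wy":0,"wz":1.8},{"x":-6.9,"y":13.8,"z":3.2,"wx":0,"wy":0,"wz":2.2},{"x":-8,"y":16,"z":4,"wx":0,"wy":0,"wz":2.5},{"x":-8.7,"y":17.4,"z":4.5,"wx":0,"wy":0,"wz":2.7},{"x":-9,"y":17.9,"z":4.6,"wx":0,"wy":0,"wz":2.7},{"x":-9,"y":17.9,"z":4.6,"wx":0,"wy":0,"wz":2.7},{"x":-9,"y":17.9,"z":4.6,"wx":0,"wy":0,"wz":2.7}]' 0.6
python3 - <<'E'
from station import robot
from h import *
s=robot.get_state(); plan(s,(577.3,210,33),87.1); print(np.round(s["joint_pos"],2), s["time"])
S=robot.snapshot("side"); cv2.imwrite("pics/s4.png",cv2.resize(S["image"][190:340,220:420,::-1],None,fx=3,fy=3))
s=robot.get_state(); plan(s,(577.3,210,33),87.1)
E
```

```text
time: 9.13
tcp_pos: [577.1, 210.6, 119.7]
tool_rot: [-0.0, 0.025, 1.0, -0.001]
contact_force: [-0.3, -1.2, 0.1]
gripper_width: 0.798
tcp [577.1 210.6 119.7] yaw 87.2 tilt 0.07 shift cm [-0.02 -0.05  8.67] wz 0.06448242437257079
[-0.52  0.49  0.09  1.8  -0.05  0.85  1.12] 9.1333
tcp [577.1 210.3 120. ] yaw 87.1 tilt 0.06 shift cm [-0.02 -0.02  8.7 ] wz 0.027120153927114643
```

View pics/s4.png

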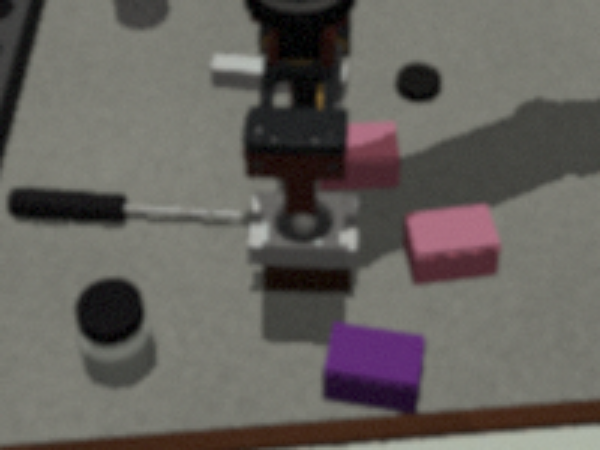

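```bash
python3 -m crank '[{"x":0,"y":0,"z":0.6,"wx":0,"wy":0,"wz":0},{"x":0,"y":0,"z":1.5,"wx":0,"wy":0,"wz":0},{"x":0,"y":0,"z":2.5,"wx":0,"wy":0,"wz":0},{"x":0,"y":0,"z":3.5,"wx":0,"wy":0,"wz":0},{"x":0,"y":0,"z":4.5,"wx":0,"wy":0,"wz":0},{"x":0,"y":0,"z":5.5,"wx":0,"wy":0,"wz":0},{"x":0,"y":0,"z":6.4,"wx":0,"wy":0,"wz":0},{"x":0,"y":0,"z":7.2,"wx":0,"wy":0,"wz":0},{"x":0,"y":0,"z":7.8,"wx":0,"wy":0,"wz":0},{"x":0,"y":0,"z":8.3,"wx":0,"wy":0,"wz":0},{"x":0,"y":0,"z":8.6,"wx":0,"wy":0,"wz":0},{"x":0,"y":0,"z":8.7,"wx":0,"wy":0,"wz":0}]'
python3 -m crank '[{"x":0,"y":0,"z":0,"wx":0,"wy":0,"wz":0},{"x":0,"y":0,"z":0,"wx":0,"wy":0,"wz":0},{"x":0,"y":0,"z":0,"wx":0,"wy":0,"wz":0},{"x":0,"y":0,"z":0,"wx":0,"wy":0,"wz":0}]'
python3 - <<'E'
from station import robot
from h import *
s=robot.get_state(); plan(s,(577.3,210,33),87.1)
S=robot.snapshot("side"); cv2.imwrite("pics/s5.png",cv2.resize(S["image"][220:310,270:390,::-1],None,fx=5,fy=5,interpolation=cv2.INTER_CUBIC))
E
```

```text
time: 10.18
tcp_pos: [577.0, 212.6, 32.2]
tool_rot: [-0.0, 0.024, 1.0, -0.0]
contact_force: [-0.3, -0.3, 0.6]
gripper_width: 0.801
time: 10.52
tcp_pos: [577.4, 212.8, 33.1]
tool_rot: [0.0, 0.024, 1.0, 0.0]
contact_force: [0.5, 0.0, 0.5]
gripper_width: 0.797
tcp [577.4 212.8  33.1] yaw 87.3 tilt 0.04 shift cm [-0.01 -0.28  0.01] wz 0.16031188255634277
```

View pics/s5.png

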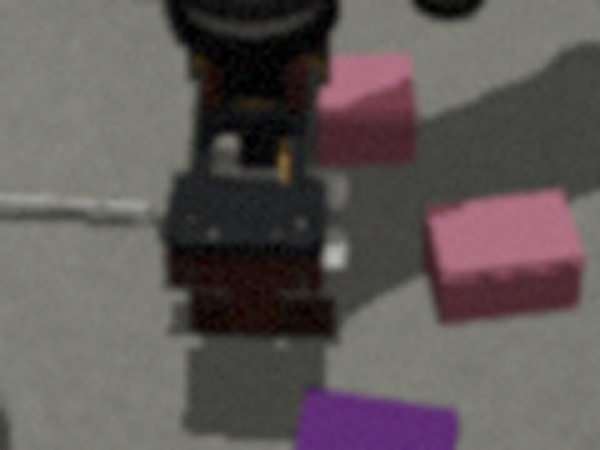

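```bash
python3 -m crank '[{"x":0,"y":-0.1,"z":0,"wx":0,"wy":0,"wz":0.1},{"x":0,"y":-0.2,"z":0,"wx":0,"wy":0,"wz":0.2},{"x":0,"y":-0.25,"z":0,"wx":0,"wy":0,"wz":0.2},{"x":0,"y":-0.25,"z":0,"wx":0,"wy":0,"wz":0.2},{"x":0,"y":-0.25,"z":0,"wx":0,"wy":0,"wz":0.2},{"x":0,"y":-0.25,"z":0,"wx":0,"wy":0,"wz":0.2}]' 0.4 10
python3 -m crank '[{"x":0,"y":0,"z":0,"wx":0,"wy":0,"wz":0},{"x":0,"y":0,"z":0,"wx":0,"wy":0,"wz":0},{"x":0,"y":0,"z":0,"wx":0,"wy":0,"wz":0},{"x":0,"y":0,"z":0,"wx":0,"wy":0,"wz":0}]' 0.34 10
python3 - <<'E'
from station import robot
from h import *
s=robot.get_state(); plan(s,(577.3,210,33),87.1); print(s["gripper_width"],s["contact_force"],s["ft_torque"])
T=robot.snapshot("top"); cv2.imwrite("pics/t5.png",cv2.resize(T["image"][150:270,150:310,::-1],None,fx=4,fy=4,interpolation=cv2.INTER_CUBIC))
E
```

```text
time: 11.07
tcp_pos: [577.0, 210.1, 32.6]
tool_rot: [-0.0, 0.026, 1.0, 0.0]
contact_force: [1.8, 0.8, -0.2]
gripper_width: 0.698
time: 11.4
tcp_pos: [576.9, 210.4, 32.6]
tool_rot: [-0.0, 0.026, 1.0, 0.0]
contact_force: [-0.8, 0.0, 0.2]
gripper_width: 0.675
tcp [576.9 210.4  32.6] yaw 87.1 tilt 0.01 shift cm [-0.04 -0.03 -0.04] wz -0.03624145039442794
0.674842578217891 [-0.78946565  0.04751251  0.18906899] [ 0.12395034  0.04507691 -0.03849715]
```

View pics/t5.png

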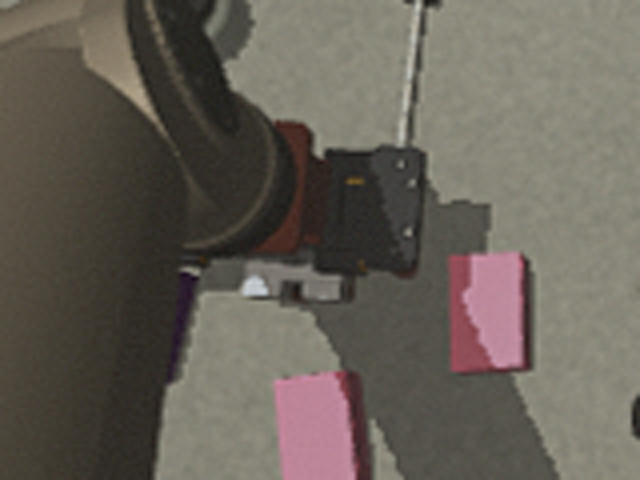

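```bash
python3 -m crank '[{"x":0,"y":0,"z":0,"wx":0,"wy":0,"wz":0},{"x":0,"y":0,"z":0,"wx":0,"wy":0,"wz":0},{"x":0,"y":0,"z":0,"wx":0,"wy":0,"wz":0}]' 0.30 5
python3 -m crank '[{"x":0,"y":0,"z":0,"wx":0,"wy":0,"wz":0},{"x":0,"y":0,"z":0,"wx":0,"wy":0,"wz":0},{"x":0,"y":0,"z":0,"wx":0,"wy":0,"wz":0}]' 0.27 5
python3 -m crank '[{"x":0,"y":0,"z":0,"wx":0,"wy":0,"wz":0},{"x":0,"y":0,"z":0,"wx":0,"wy":0,"wz":0},{"x":0,"y":0,"z":0,"wx":0,"wy":0,"wz":0}]' 0 10
python3 -m crank '[{"x":0,"y":0,"z":0,"wx":0,"wy":0,"wz":0},{"x":0,"y":0,"z":0,"wx":0,"wy":0,"wz":0},{"x":0,"y":0,"z":0,"wx":0,"wy":0,"wz":0},{"x":0,"y":0,"z":0,"wx":0,"wy":0,"wz":0},{"x":0,"y":0,"z":0,"wx":0,"wy":0,"wz":0},{"x":0,"y":0,"z":0,"wx":0,"wy":0,"wz":0}]' -1 25
```

```text
time: 11.7
tcp_pos: [576.9, 210.3, 32.6]
tool_rot: [-0.0, 0.026, 1.0, 0.0]
contact_force: [-0.1, 1.4, 0.4]
gripper_width: 0.676
time: 11.95
tcp_pos: [576.9, 210.3, 32.6]
tool_rot: [-0.0, 0.026, 1.0, 0.0]
contact_force: [-0.2, 1.5, 0.2]
gripper_width: 0.679
time: 12.2
tcp_pos: [577.0, 210.3, 32.6]
tool_rot: [-0.0, 0.026, 1.0, 0.0]
contact_force: [-1.2, 1.7, 0.0]
gripper_width: 0.675
time: 12.7
tcp_pos: [577.0, 210.2, 32.6]
tool_rot: [-0.0, 0.026, 1.0, 0.0]
contact_force: [-1.2, 1.5, -0.5]
gripper_width: 0.665
```

```bash
python3 -m crank '[{"x":0,"y":0,"z":0,"wx":0,"wy":0,"wz":0},{"x":0,"y":0,"z":0,"wx":0,"wy":0,"wz":0},{"x":0,"y":0,"z":0,"wx":0,"wy":0,"wz":0},{"x":0,"y":0,"z":0,"wx":0,"wy":0,"wz":0}]'
python3 - <<'E'
from station import robot
from h import *
s=robot.get_state(); print(s["gripper_width"],s["contact_force"],s["ft_torque"])
S=robot.snapshot("side"); cv2.imwrite("pics/s6.png",cv2.resize(S["image"][220:310,270:390,::-1],None,fx=6,fy=6,interpolation=cv2.INTER_CUBIC))
E
```

```text
time: 13.03
tcp_pos: [577.0, 210.1, 32.6]
tool_rot: [-0.0, 0.026, 1.0, -0.0]
contact_force: [-0.2, 1.3, 0.5]
gripper_width: 0.67
0.6697498714432841 [-0.17263672  1.28818857  0.52822951] [0.33611327 0.18528802 0.00873814]
```

View pics/s6.png

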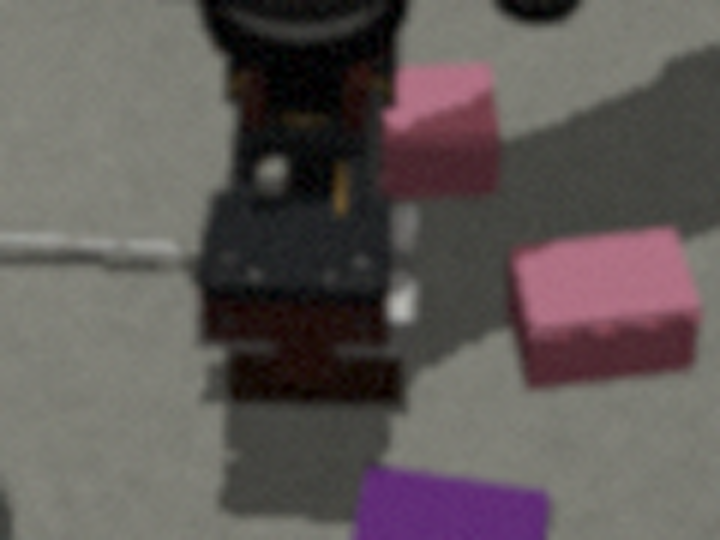

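```bash
python3 -m crank '[{"x":0,"y":0.02,"z":0,"wx":0,"wy":0,"wz":0},{"x":0,"y":0.04,"z":0,"wx":0,"wy":0,"wz":0},{"x":0,"y":0.06,"z":0,"wx":0,"wy":0,"wz":0},{"x":0,"y":0.08,"z":0,"wx":0,"wy":0,"wz":0},{"x":0,"y":0.08,"z":0,"wx":0,"wy":0,"wz":0},{"x":0,"y":0.08,"z":0,"wx":0,"wy":0,"wz":0}]'
```

```text
time: 13.58
tcp_pos: [577.0, 210.2, 32.6]
tool_rot: [-0.0, 0.026, 1.0, -0.0]
contact_force: [-0.8, -2.4, 1.5]
gripper_width: 0.664
```

```bash
python3 -m crank '[{"x":0,"y":-0.02,"z":0,"wx":0,"wy":0,"wz":0},{"x":0,"y":-0.05,"z":0,"wx":0,"wy":0,"wz":0},{"x":0,"y":-0.05,"z":-0.03,"wx":0,"wy":0,"wz":0},{"x":0,"y":-0.05,"z":-0.08,"wx":0,"wy":0,"wz":0},{"x":0,"y":-0.05,"z":-0.15,"wx":0,"wy":0,"wz":0},{"x":0,"y":-0.05,"z":-0.25,"wx":0,"wy":0,"wz":0},{"x":0,"y":-0.05,"z":-0.4,"wx":0,"wy":0,"wz":0},{"x":0,"y":-0.05,"z":-0.55,"wx":0,"wy":0,"wz":0},{"x":0,"y":-0.05,"z":-0.7,"wx":0,"wy":0,"wz":0},{"x":0,"y":-0.05,"z":-0.8,"wx":0,"wy":0,"wz":0},{"x":0,"y":-0.05,"z":-0.85,"wx":0,"wy":0,"wz":0},{"x":0,"y":-0.05,"z":-0.85,"wx":0,"wy":0,"wz":0}]' -1 35
python3 - <<'E'
from station import robot
from h import *
s=robot.get_state(); plan(s,(577.3,210,33),87.1); print(s["gripper_width"],s["contact_force"],s["ft_torque"])
S=robot.snapshot("side"); cv2.imwrite("pics/s7.png",cv2.resize(S["image"][220:310,270:390,::-1],None,fx=6,fy=6,interpolation=cv2.INTER_CUBIC))
E
```

```text
time: 14.58
tcp_pos: [577.1, 210.5, 41.4]
tool_rot: [0.0, 0.026, 1.0, 0.0]
contact_force: [1.1, 0.4, -2.5]
gripper_width: 0.661
tcp [577.1 210.5  41.4] yaw 87.1 tilt 0.02 shift cm [-0.02 -0.05  0.84] wz -0.04180994158068074
0.6608771718959965 [ 1.07747181  0.40908154 -2.47599635] [ 0.02569833 -0.03675746  0.02886623]
```

View pics/s7.png

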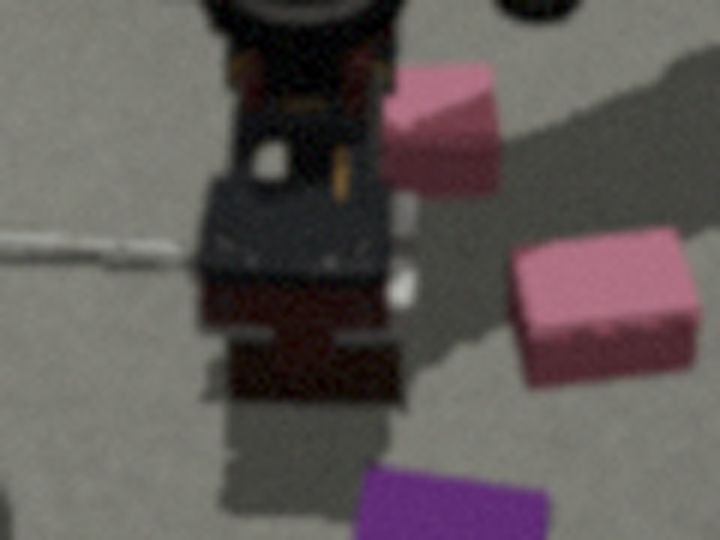

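```bash
python3 -m crank '[{"x":0,"y":0,"z":-0.05,"wx":0,"wy":0,"wz":0},{"x":0,"y":0,"z":-0.2,"wx":0,"wy":0,"wz":0},{"x":0,"y":0,"z":-0.5,"wx":0,"wy":0,"wz":0},{"x":0,"y":0,"z":-0.9,"wx":0,"wy":0,"wz":0},{"x":0,"y":0,"z":-1.4,"wx":0,"wy":0,"wz":0},{"x":0,"y":0,"z":-2,"wx":0,"wy":0,"wz":0},{"x":0,"y":0,"z":-2.7,"wx":0,"wy":0,"wz":0},{"x":0,"y":0,"z":-3.4,"wx":0,"wy":0,"wz":0},{"x":0,"y":0,"z":-4,"wx":0,"wy":0,"wz":0},{"x":0,"y":0,"z":-4.5,"wx":0,"wy":0,"wz":0},{"x":0,"y":0,"z":-4.8,"wx":0,"wy":0,"wz":0},{"x":0,"y":0,"z":-4.9,"wx":0,"wy":0,"wz":0}]'
python3 -m crank '[{"x":0,"y":-0.02,"z":0,"wx":0,"wy":0,"wz":0},{"x":0,"y":-0.06,"z":0,"wx":0,"wy":0,"wz":0},{"x":0,"y":-0.14,"z":0,"wx":0,"wy":0,"wz":0},{"x":-0.01,"y":-0.26,"z":0,"wx":0,"wy":0,"wz":0},{"x":-0.01,"y":-0.42,"z":0,"wx":0,"wy":0,"wz":0},{"x":-0.01,"y":-0.63,"z":0,"wx":0,"wy":0,"wz":0},{"x":-0.02,"y":-0.89,"z":0,"wx":0,"wy":0,"wz":0},{"x":-0.03,"y":-1.2,"z":0,"wx":0,"wy":0,"wz":0},{"x":-0.03,"y":-1.56,"z":0,"wx":0,"wy":0,"wz":0},{"x":-0.04,"y":-1.97,"z":0,"wx":0,"wy":0,"wz":0},{"x":-0.05,"y":-2.42,"z":0,"wx":0,"wy":0,"wz":0},{"x":-0.06,"y":-2.9,"z":0,"wx":0,"wy":0,"wz":0}]'
python3 - <<'E'
from station import robot
from h import *
s=robot.get_state(); plan(s,(564.15,-224.8,90.6),-6.7); print(s["gripper_width"],s["contact_force"])
S=robot.snapshot("side"); cv2.imwrite("pics/s8.png",cv2.resize(S["image"][190:310,270:390,::-1],None,fx=5,fy=5,interpolation=cv2.INTER_CUBIC))
E
```

```text
time: 15.63
tcp_pos: [577.3, 210.6, 90.9]
tool_rot: [0.0, 0.026, 1.0, 0.0]
contact_force: [-0.5, 0.0, -3.2]
gripper_width: 0.664
time: 16.63
tcp_pos: [576.1, 180.9, 90.2]
tool_rot: [0.0, 0.026, 1.0, 0.0]
contact_force: [-0.0, 0.7, -2.9]
gripper_width: 0.659
tcp [576.1 180.9  90.2] yaw 87.1 tilt 0.0 shift cm [-8.900e-01 -4.058e+01 -4.000e-02] wz -86.24573225914412
0.6594705508592724 [-0.0092222   0.65000352 -2.85440585]
```

View pics/s8.png

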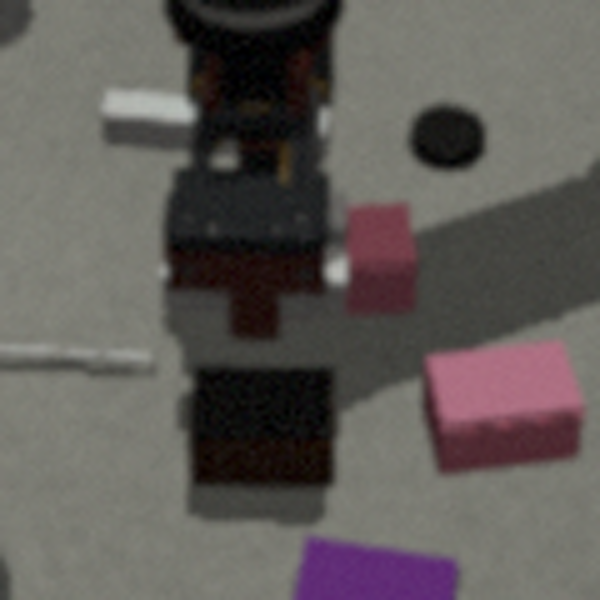

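```bash
python3 -m crank '[{"x":0,"y":-0.02,"z":0,"wx":0,"wy":0,"wz":0},{"x":0,"y":-0.06,"z":0,"wx":0,"wy":0,"wz":0},{"x":0,"y":-0.14,"z":0,"wx":0,"wy":0,"wz":0},{"x":-0.01,"y":-0.26,"z":0,"wx":0,"wy":0,"wz":0},{"x":-0.01,"y":-0.42,"z":0,"wx":0,"wy":0,"wz":0},{"x":-0.01,"y":-0.63,"z":0,"wx":0,"wy":0,"wz":0},{"x":-0.02,"y":-0.89,"z":0,"wx":0,"wy":0,"wz":0},{"x":-0.03,"y":-1.2,"z":0,"wx":0,"wy":0,"wz":0},{"x":-0.03,"y":-1.56,"z":0,"wx":0,"wy":0,"wz":0},{"x":-0.04,"y":-1.97,"z":0,"wx":0,"wy":0,"wz":0},{"x":-0.05,"y":-2.42,"z":0,"wx":0,"wy":0,"wz":0},{"x":-0.06,"y":-2.9,"z":0,"wx":0,"wy":0,"wz":0}]'
python3 -m crank '[{"x":-0.01,"y":-0.48,"z":0,"wx":0,"wy":0,"wz":0},{"x":-0.02,"y":-0.96,"z":0,"wx":0,"wy":0,"wz":0},{"x":-0.03,"y":-1.44,"z":0,"wx":0,"wy":0,"wz":0},{"x":-0.04,"y":-1.92,"z":0,"wx":0,"wy":0,"wz":0},{"x":-0.05,"y":-2.4,"z":0,"wx":0,"wy":0,"wz":0},{"x":-0.06,"y":-2.88,"z":0,"wx":0,"wy":0,"wz":0},{"x":-0.07,"y":-3.36,"z":0,"wx":0,"wy":0,"wz":0},{"x":-0.08,"y":-3.84,"z":0,"wx":0,"wy":0,"wz":0},{"x":-0.09,"y":-4.32,"z":0,"wx":0,"wy":0,"wz":0},{"x":-0.1,"y":-4.8,"z":0,"wx":0,"wy":0,"wz":0},{"x":-0.11,"y":-5.28,"z":0,"wx":0,"wy":0,"wz":0},{"x":-0.12,"y":-5.76,"z":0,"wx":0,"wy":0,"wz":0}]'
python3 -m crank '[{"x":-0.01,"y":-0.48,"z":0,"wx":0,"wy":0,"wz":0},{"x":-0.02,"y":-0.96,"z":0,"wx":0,"wy":0,"wz":0},{"x":-0.03,"y":-1.44,"z":0,"wx":0,"wy":0,"wz":0},{"x":-0.04,"y":-1.92,"z":0,"wx":0,"wy":0,"wz":0},{"x":-0.05,"y":-2.4,"z":0,"wx":0,"wy":0,"wz":0},{"x":-0.06,"y":-2.88,"z":0,"wx":0,"wy":0,"wz":0},{"x":-0.07,"y":-3.36,"z":0,"wx":0,"wy":0,"wz":0},{"x":-0.08,"y":-3.84,"z":0,"wx":0,"wy":0,"wz":0},{"x":-0.09,"y":-4.32,"z":0,"wx":0,"wy":0,"wz":0},{"x":-0.1,"y":-4.8,"z":0,"wx":0,"wy":0,"wz":0},{"x":-0.11,"y":-5.28,"z":0,"wx":0,"wy":0,"wz":0},{"x":-0.12,"y":-5.76,"z":0,"wx":0,"wy":0,"wz":0}]'
python3 -m crank '[{"x":-0.01,"y":-0.48,"z":0,"wx":0,"wy":0,"wz":0},{"x":-0.02,"y":-0.96,"z":0,"wx":0,"wy":0,"wz":0},{"x":-0.03,"y":-1.44,"z":0,"wx":0,"wy":0,"wz":0},{"x":-0.04,"y":-1.92,"z":0,"wx":0,"wy":0,"wz":0},{"x":-0.05,"y":-2.4,"z":0,"wx":0,"wy":0,"wz":0},{"x":-0.06,"y":-2.88,"z":0,"wx":0,"wy":0,"wz":0},{"x":-0.07,"y":-3.36,"z":0,"wx":0,"wy":0,"wz":0},{"x":-0.08,"y":-3.84,"z":0,"wx":0,"wy":0,"wz":0},{"x":-0.09,"y":-4.32,"z":0,"wx":0,"wy":0,"wz":0},{"x":-0.1,"y":-4.8,"z":0,"wx":0,"wy":0,"wz":0},{"x":-0.11,"y":-5.28,"z":0,"wx":0,"wy":0,"wz":0},{"x":-0.12,"y":-5.76,"z":0,"wx":0,"wy":0,"wz":0}]'
```

```text
time: 17.68
tcp_pos: [575.2, 151.9, 90.1]
tool_rot: [0.0, 0.026, 1.0, -0.0]
contact_force: [0.2, -0.2, -1.9]
gripper_width: 0.663
time: 18.68
tcp_pos: [573.5, 94.4, 90.2]
tool_rot: [0.0, 0.026, 1.0, 0.0]
contact_force: [0.1, -0.5, -2.9]
gripper_width: 0.664
time: 19.68
tcp_pos: [571.7, 36.8, 90.2]
tool_rot: [-0.0, 0.026, 1.0, -0.0]
contact_force: [0.3, -0.3, -2.7]
gripper_width: 0.666
time: 20.68
tcp_pos: [569.9, -20.8, 90.2]
tool_rot: [-0.0, 0.026, 1.0, 0.0]
contact_force: [0.7, -0.4, -2.8]
gripper_width: 0.661
```

```bash
python3 -m crank '[{"x":-0.01,"y":-0.48,"z":0,"wx":0,"wy":0,"wz":0},{"x":-0.02,"y":-0.96,"z":0,"wx":0,"wy":0,"wz":0},{"x":-0.03,"y":-1.44,"z":0,"wx":0,"wy":0,"wz":0},{"x":-0.04,"y":-1.92,"z":0,"wx":0,"wy":0,"wz":0},{"x":-0.05,"y":-2.4,"z":0,"wx":0,"wy":0,"wz":0},{"x":-0.06,"y":-2.88,"z":0,"wx":0,"wy":0,"wz":0},{"x":-0.07,"y":-3.36,"z":0,"wx":0,"wy":0,"wz":0},{"x":-0.08,"y":-3.84,"z":0,"wx":0,"wy":0,"wz":0},{"x":-0.09,"y":-4.32,"z":0,"wx":0,"wy":0,"wz":0},{"x":-0.1,"y":-4.8,"z":0,"wx":0,"wy":0,"wz":0},{"x":-0.11,"y":-5.28,"z":0,"wx":0,"wy":0,"wz":0},{"x":-0.12,"y":-5.76,"z":0,"wx":0,"wy":0,"wz":0}]'
python3 -c "
from station import robot
from h import *
plan(robot.get_state(),(564.15,-224.8,90.6),-6.7)"
```

```text
time: 21.68
tcp_pos: [568.1, -78.3, 90.1]
tool_rot: [-0.0, 0.026, 1.0, 0.0]
contact_force: [0.3, 0.6, -3.3]
gripper_width: 0.663
tcp [568.1 -78.3  90.1] yaw 87.1 tilt 0.0 shift cm [ -0.35 -14.65  -0.05] wz -86.24020812818526
```

```bash
python3 -m crank '[{"x":-0.01,"y":-0.48,"z":0,"wx":0,"wy":0,"wz":0},{"x":-0.02,"y":-0.96,"z":0,"wx":0,"wy":0,"wz":0},{"x":-0.03,"y":-1.44,"z":0,"wx":0,"wy":0,"wz":0},{"x":-0.04,"y":-1.92,"z":0,"wx":0,"wy":0,"wz":0},{"x":-0.05,"y":-2.4,"z":0,"wx":0,"wy":0,"wz":0},{"x":-0.06,"y":-2.88,"z":0,"wx":0,"wy":0,"wz":0},{"x":-0.07,"y":-3.36,"z":0,"wx":0,"wy":0,"wz":0},{"x":-0.08,"y":-3.84,"z":0,"wx":0,"wy":0,"wz":0},{"x":-0.09,"y":-4.32,"z":0,"wx":0,"wy":0,"wz":0},{"x":-0.1,"y":-4.8,"z":0,"wx":0,"wy":0,"wz":0},{"x":-0.11,"y":-5.28,"z":0,"wx":0,"wy":0,"wz":0},{"x":-0.12,"y":-5.76,"z":0,"wx":0,"wy":0,"wz":0}]'
python3 -m crank '[{"x":-0.01,"y":-0.48,"z":0,"wx":0,"wy":0,"wz":0},{"x":-0.02,"y":-0.96,"z":0,"wx":0,"wy":0,"wz":0},{"x":-0.03,"y":-1.44,"z":0,"wx":0,"wy":0,"wz":0},{"x":-0.04,"y":-1.92,"z":0,"wx":0,"wy":0,"wz":0},{"x":-0.05,"y":-2.4,"z":0,"wx":0,"wy":0,"wz":0},{"x":-0.06,"y":-2.88,"z":0,"wx":0,"wy":0,"wz":0},{"x":-0.07,"y":-3.36,"z":0,"wx":0,"wy":0,"wz":0},{"x":-0.08,"y":-3.84,"z":0,"wx":0,"wy":0,"wz":0},{"x":-0.09,"y":-4.32,"z":0,"wx":0,"wy":0,"wz":0},{"x":-0.1,"y":-4.8,"z":0,"wx":0,"wy":0,"wz":0},{"x":-0.11,"y":-5.28,"z":0,"wx":0,"wy":0,"wz":0},{"x":-0.12,"y":-5.76,"z":0,"wx":0,"wy":0,"wz":0}]'
python3 -m crank '[{"x":-0.01,"y":-0.48,"z":0,"wx":0,"wy":0,"wz":0},{"x":-0.02,"y":-0.94,"z":0,"wx":0,"wy":0,"wz":0},{"x":-0.03,"y":-1.37,"z":0,"wx":0,"wy":0,"wz":0},{"x":-0.04,"y":-1.76,"z":0,"wx":0,"wy":0,"wz":0},{"x":-0.05,"y":-2.1,"z":0,"wx":0,"wy":0,"wz":0},{"x":-0.06,"y":-2.39,"z":0,"wx":0,"wy":0,"wz":0},{"x":-0.07,"y":-2.63,"z":0,"wx":0,"wy":0,"wz":0},{"x":-0.08,"y":-2.82,"z":0,"wx":0,"wy":0,"wz":0},{"x":-0.09,"y":-2.96,"z":0,"wx":0,"wy":0,"wz":0},{"x":-0.1,"y":-3.05,"z":0,"wx":0,"wy":0,"wz":0},{"x":-0.11,"y":-3.1,"z":0,"wx":0,"wy":0,"wz":0},{"x":-0.11,"y":-3.13,"z":0,"wx":0,"wy":0,"wz":0}]'
python3 - <<'E'
from station import robot
from h import *
s=robot.get_state(); plan(s,(564.15,-224.8,90.6),-6.7); print(np.round(s["joint_pos"],2))
T=robot.snapshot("top"); S=robot.snapshot("side")
A=cv2.resize(T["image"][170:270,355:455,::-1],None,fx=4,fy=4,interpolation=cv2.INTER_CUBIC)
B=cv2.resize(S["image"][100:200,280:380,::-1],None,fx=4,fy=4,interpolation=cv2.INTER_CUBIC)
cv2.imwrite("pics/p9.png",np.hstack([A,B]))
E
```

```text
time: 22.68
tcp_pos: [566.4, -136.0, 90.1]
tool_rot: [-0.0, 0.026, 1.0, 0.0]
contact_force: [0.4, -0.8, -3.0]
gripper_width: 0.658
time: 23.68
tcp_pos: [564.7, -193.5, 90.1]
tool_rot: [-0.0, 0.026, 1.0, 0.0]
contact_force: [0.1, -0.9, -3.2]
gripper_width: 0.661
time: 24.68
tcp_pos: [564.2, -224.3, 90.1]
tool_rot: [0.0, 0.026, 1.0, 0.0]
contact_force: [-0.2, -0.2, -2.2]
gripper_width: 0.661
tcp [ 564.2 -224.3   90.1] yaw 87.1 tilt 0.01 shift cm [ 0.   -0.05 -0.05] wz -86.23289051862994
[ 0.18  0.52  0.13  1.84 -0.09  0.79  1.87]
```

View pics/p9.png

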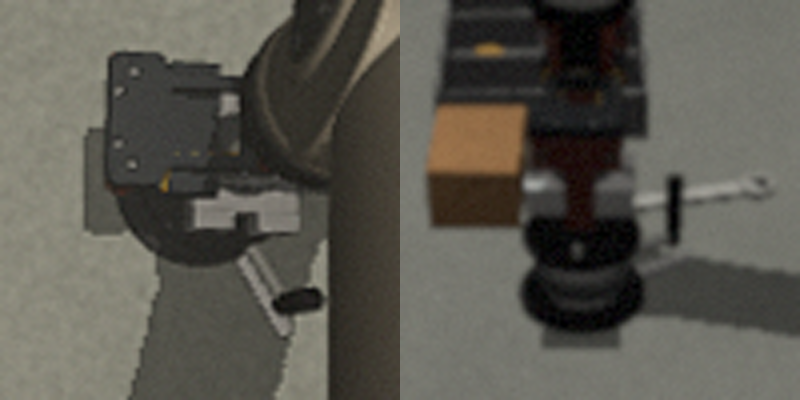

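```bash
python3 -m crank '[{"x":0,"y":0,"z":0,"wx":0,"wy":0,"wz":0.2},{"x":0,"y":0,"z":0,"wx":0,"wy":0,"wz":0.6},{"x":0,"y":0,"z":0,"wx":0,"wy":0,"wz":1.2},{"x":0,"y":0,"z":0,"wx":0,"wy":0,"wz":2},{"x":0,"y":0,"z":0,"wx":0,"wy":0,"wz":3},{"x":0,"y":0,"z":0,"wx":0,"wy":0,"wz":4.2},{"x":0,"y":0,"z":0,"wx":0,"wy":0,"wz":5.6},{"x":0,"y":0,"z":0,"wx":0,"wy":0,"wz":7.2},{"x":0,"y":0,"z":0,"wx":0,"wy":0,"wz":8.9},{"x":0,"y":0,"z":0,"wx":0,"wy":0,"wz":10.6},{"x":0,"y":0,"z":0,"wx":0,"wy":0,"wz":12.3},{"x":0,"y":0,"z":0,"wx":0,"wy":0,"wz":14}]'
python3 -m crank '[{"x":0,"y":0,"z":0,"wx":0,"wy":0,"wz":1.7},{"x":0,"y":0,"z":0,"wx":0,"wy":0,"wz":3.4},{"x":0,"y":0,"z":0,"wx":0,"wy":0,"wz":5.1},{"x":0,"y":0,"z":0,"wx":0,"wy":0,"wz":6.8},{"x":0,"y":0,"z":0,"wx":0,"wy":0,"wz":8.5},{"x":0,"y":0,"z":0,"wx":0,"wy":0,"wz":10.2},{"x":0,"y":0,"z":0,"wx":0,"wy":0,"wz":11.9},{"x":0,"y":0,"z":0,"wx":0,"wy":0,"wz":13.6},{"x":0,"y":0,"z":0,"wx":0,"wy":0,"wz":15.3},{"x":0,"y":0,"z":0,"wx":0,"wy":0,"wz":17},{"x":0,"y":0,"z":0,"wx":0,"wy":0,"wz":18.7},{"x":0,"y":0,"z":0,"wx":0,"wy":0,"wz":20.4}]'
python3 -c "
from station import robot
from h import *
plan(robot.get_state(),(564.15,-224.8,90.6),-6.7)"
```

```text
time: 25.78
tcp_pos: [564.2, -224.4, 90.2]
tool_rot: [0.0, 0.149, 0.989, 0.0]
contact_force: [0.8, 0.1, -3.1]
gripper_width: 0.662
time: 26.78
tcp_pos: [564.2, -224.3, 90.2]
tool_rot: [0.0, 0.321, 0.947, 0.0]
contact_force: [-0.6, 0.8, -3.6]
gripper_width: 0.66
tcp [ 564.2 -224.3   90.2] yaw 52.5 tilt 0.0 shift cm [-0.02 -0.04 -0.04] wz 59.1937975143037
```

```bash
python3 -m crank '[{"x":0,"y":0,"z":0,"wx":0,"wy":0,"wz":1.7},{"x":0,"y":0,"z":0,"wx":0,"wy":0,"wz":3.4},{"x":0,"y":0,"z":0,"wx":0,"wy":0,"wz":5.1},{"x":0,"y":0,"z":0,"wx":0,"wy":0,"wz":6.8},{"x":0,"y":0,"z":0,"wx":0,"wy":0,"wz":8.5},{"x":0,"y":0,"z":0,"wx":0,"wy":0,"wz":10.2},{"x":0,"y":0,"z":0,"wx":0,"wy":0,"wz":11.9},{"x":0,"y":0,"z":0,"wx":0,"wy":0,"wz":13.6},{"x":0,"y":0,"z":0,"wx":0,"wy":0,"wz":15.3},{"x":0,"y":0,"z":0,"wx":0,"wy":0,"wz":17},{"x":0,"y":0,"z":0,"wx":0,"wy":0,"wz":18.7},{"x":0,"y":0,"z":0,"wx":0,"wy":0,"wz":20.4}]'
python3 -m crank '[{"x":0,"y":0,"z":0,"wx":0,"wy":0,"wz":1.7},{"x":0,"y":0,"z":0,"wx":0,"wy":0,"wz":3.4},{"x":0,"y":0,"z":0,"wx":0,"wy":0,"wz":5.1},{"x":0,"y":0,"z":0,"wx":0,"wy":0,"wz":6.8},{"x":0,"y":0,"z":0,"wx":0,"wy":0,"wz":8.5},{"x":0,"y":0,"z":0,"wx":0,"wy":0,"wz":10.2},{"x":0,"y":0,"z":0,"wx":0,"wy":0,"wz":11.9},{"x":0,"y":0,"z":0,"wx":0,"wy":0,"wz":13.6},{"x":0,"y":0,"z":0,"wx":0,"wy":0,"wz":15.3},{"x":0,"y":0,"z":0,"wx":0,"wy":0,"wz":17},{"x":0,"y":0,"z":0,"wx":0,"wy":0,"wz":18.7},{"x":0,"y":0,"z":0,"wx":0,"wy":0,"wz":20.4}]'
python3 -m crank '[{"x":0,"y":0,"z":0,"wx":0,"wy":0,"wz":1.7},{"x":0,"y":0,"z":0,"wx":0,"wy":0,"wz":3.4},{"x":0,"y":0,"z":0,"wx":0,"wy":0,"wz":5.1},{"x":0,"y":0,"z":0,"wx":0,"wy":0,"wz":6.8},{"x":0,"y":0,"z":0,"wx":0,"wy":0,"wz":8.5},{"x":0,"y":0,"z":0,"wx":0,"wy":0,"wz":10.2},{"x":0,"y":0,"z":0,"wx":0,"wy":0,"wz":11.8},{"x":0,"y":0,"z":0,"wx":0,"wy":0,"wz":13.2},{"x":0,"y":0,"z":0,"wx":0,"wy":0,"wz":14.4},{"x":0,"y":0,"z":0,"wx":0,"wy":0,"wz":15.4},{"x":0,"y":0,"z":0,"wx":0,"wy":0,"wz":16.2},{"x":0,"y":0,"z":0,"wx":0,"wy":0,"wz":16.9}]'
python3 -m crank '[{"x":0,"y":0,"z":0,"wx":0,"wy":0,"wz":0.6},{"x":0,"y":0,"z":0,"wx":0,"wy":0,"wz":1},{"x":0,"y":0,"z":0,"wx":0,"wy":0,"wz":1.3},{"x":0,"y":0,"z":0,"wx":0,"wy":0,"wz":1.4},{"x":0,"y":0,"z":0,"wx":0,"wy":0,"wz":1.4},{"x":0,"y":0,"z":0,"wx":0,"wy":0,"wz":1.4},{"x":0,"y":0,"z":0,"wx":0,"wy":0,"wz":1.4},{"x":0,"y":0,"z":0,"wx":0,"wy":0,"wz":1.4},{"x":0,"y":0,"z":0,"wx":0,"wy":0,"wz":1.4},{"x":0,"y":0,"z":0,"wx":0,"wy":0,"wz":1.4},{"x":0,"y":0,"z":0,"wx":0,"wy":0,"wz":1.4},{"x":0,"y":0,"z":0,"wx":0,"wy":0,"wz":1.4}]'
python3 - <<'E'
from station import robot
from h import *
s=robot.get_state(); plan(s,(564.15,-224.8,90.6),-6.7); print(np.round(s["joint_pos"],2),s["contact_force"],s["ft_torque"])
T=robot.snapshot("top"); S=robot.snapshot("side")
cv2.imwrite("pics/t10.png",T["image"][:,:,::-1]); cv2.imwrite("pics/s10.png",S["image"][:,:,::-1])
A=cv2.resize(T["image"][170:270,355:455,::-1],None,fx=4,fy=4,interpolation=cv2.INTER_CUBIC)
B=cv2.resize(S["image"][100:200,280:380,::-1],None,fx=4,fy=4,interpolation=cv2.INTER_CUBIC)
cv2.imwrite("pics/p10.png",np.hstack([A,B]))
E
```

```text
time: 27.78
tcp_pos: [564.2, -224.3, 90.2]
tool_rot: [0.0, 0.484, 0.875, 0.0]
contact_force: [-0.2, 0.7, -3.3]
gripper_width: 0.661
time: 28.78
tcp_pos: [564.2, -224.4, 90.1]
tool_rot: [-0.0, 0.631, 0.775, 0.0]
contact_force: [0.2, 0.3, -3.7]
gripper_width: 0.667
time: 29.78
tcp_pos: [564.2, -224.4, 90.1]
tool_rot: [-0.0, 0.738, 0.675, -0.0]
contact_force: [-0.0, -0.3, -2.6]
gripper_width: 0.66
time: 30.78
tcp_pos: [564.2, -224.3, 90.1]
tool_rot: [-0.0, 0.746, 0.666, 0.0]
contact_force: [-0.4, 0.0, -3.7]
gripper_width: 0.666
tcp [ 564.2 -224.3   90.1] yaw -6.4 tilt 0.0 shift cm [-0.05  0.   -0.05] wz 0.25995727762031606
[-0.13  0.58  0.55  1.86 -0.4   0.81  0.52] [-0.42036589  0.04638363 -3.68698849] [-0.08910729  0.10377905 -0.01056526]
```

View pics/p10.png

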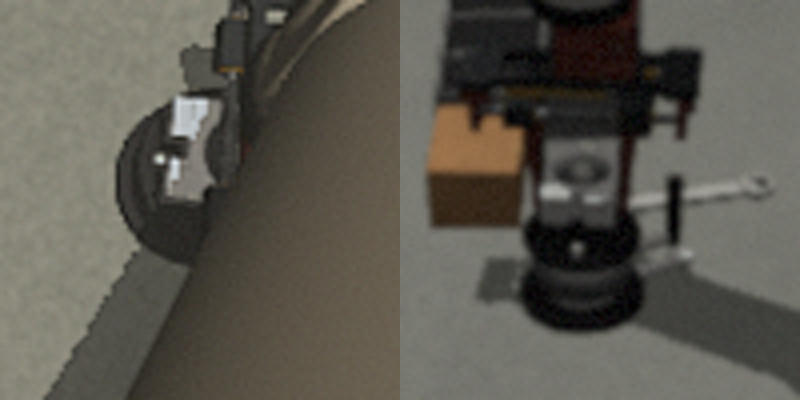

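```bash
python3 - <<'E'
from station import robot
from h import *
T=robot.snapshot("top");S=robot.snapshot("side"); s=robot.get_state()
im=cv2.imread("pics/s10.png").max(2).astype(int); print(im[132:158,312:340])
for z in(121.5,109.5+7): print("exp",z,proj(S,(564.2,-224.3,z)))
u=np.array([np.cos(np.radians(83.3)),np.sin(np.radians(83.3))])
for sg in(1,-1): 
    e=np.array([564.15,-224.8])+sg*37*u; print("pin",sg,proj(S,(*e,76)),"plate end top",proj(S,(564.2+42*sg*u[0],-224.3+42*sg*u[1],121.5)))
A=cv2.resize(S["image"][125:185,295:355,::-1],None,fx=10,fy=10,interpolation=cv2.INTER_CUBIC); cv2.imwrite("pics/p11.png",A)
E
```

```text
[[ 18  18  24  22  35  35  33  36  34  30  36  31  31  35  38  34  35  34
   31  30  30  30  19  19  15  12  15  10]
 [ 31  23  34  32  32  38  35  40  34  33  32  37  40  35  40  33  39  41
   42  40  37  40  28  20   8  17  18  24]
 [ 27  30  27  27  42  50  55  56  57  53  52  53  57  56  61  62  58  61
   65  65  70  64  53  42  29  27  36  54]
 [ 30  31  24  30  61  77  80  80  82  78  78  81  85  95  95  93  88  86
   92  92  94  88  71  47  27  30  45  85]
 [ 26  29  23  40  71  94  95  96  98  98  97  96  97 106 108 108 107  98
   98  99 103  99  74  43  33  34  56  99]
 [ 28  25  23  39  75  95 101 102 101  99  97  98  93  97 102 106 102  96
   95 101 102  98  71  44  29  31  65 100]
 [ 32  30  19  40  76  97 104 102  99  95  93  87  87  80  83  88  92  93
   95  99 100  96  68  37  34  38  68 102]
 [ 31  28  31  34  73  94  98  94  88  85  76  75  71  68  69  68  69  75
   83  90  97  93  71  37  30  43  80 106]
 [ 32  32  26  34  69  91  87  80  75  66  67  65  72  72  67  65  61  64
   67  74  88  93  67  39  29  44  86 111]
 [ 46  28  25  39  70  85  79  67  63  61  59  
[... 1471 characters left out ...]
3]
 [ 64  31  33  48  62  64  63  63  65  62  53  46  45  46  59  64  65  67
   66  64  67  44  22  19  14  15  46  83]
 [ 38  18  15  37  50  49  55  54  55  49  38  31  22  32  53  58  62  61
   60  65  61  46  23  12   0  18  31  76]
 [ 18   7   5  19  27  30  35  39  35  31  22  17   0  17  31  47  45  44
   43  49  46  36  18   8  10   3  21  55]
 [ 20  11   9  12  14   9  14  23  18   6   8   4  15  15  19  19  20  25
   22  24  27  20  16   7  19   9  11  35]]
exp 121.5 [325.04404493 141.85690373]
exp 116.5 [325.0526153  143.22935227]
pin 1 [323.84933526 160.65039151] plate end top [323.54007296 149.31305457]
pin -1 [326.36335001 147.61878839] plate end top [326.47105022 134.78232594]
```

View pics/p11.png

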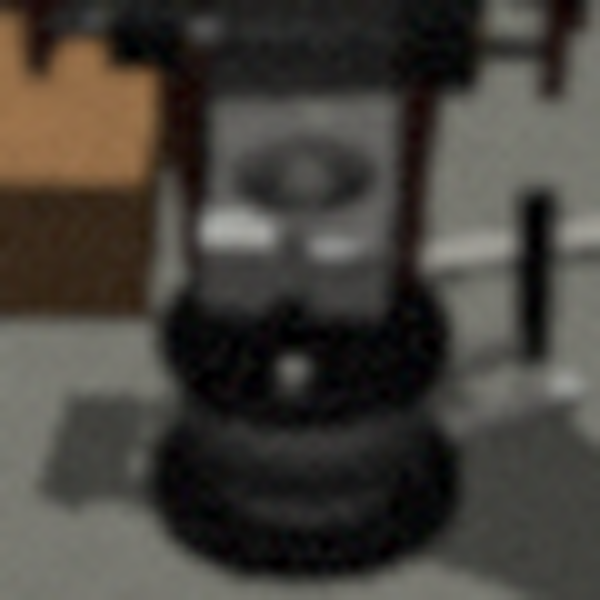

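```bash
python3 -m crank '[{"x":0,"y":0,"z":0,"wx":0,"wy":0,"wz":0},{"x":0,"y":0,"z":0,"wx":0,"wy":0,"wz":0},{"x":0,"y":0,"z":0,"wx":0,"wy":0,"wz":0},{"x":0,"y":0,"z":0,"wx":0,"wy":0,"wz":0},{"x":0,"y":0,"z":0,"wx":0,"wy":0,"wz":0},{"x":0,"y":0,"z":0,"wx":0,"wy":0,"wz":0}]'
python3 - <<'E'
from station import robot
from h import *
def ball():
    S=robot.snapshot("side"); im=S["image"].max(2).astype(float); sub=np.clip(im[139:146,321:330]-60,0,None); Y,X=np.mgrid[139:146,321:330]; return np.round([(X*sub).sum()/sub.sum(),(Y*sub).sum()/sub.sum()],2)
for i in range(4): print(ball())
s=robot.get_state(); plan(s,(564.15,-224.8,90.1),-6.7); print(s["time"],s["gripper_width"],np.abs(s["joint_velocities"]).max())
S=robot.snapshot("side"); T=robot.snapshot("top")
for z in (22,86): print("post exp",proj(S,(564.15+88*np.cos(np.radians(208)),-224.8+88*np.sin(np.radians(208)),z)))
im=S["image"].max(2); print(im[150,344:354])
E
```

```text
time: 31.48
tcp_pos: [564.2, -224.4, 90.1]
tool_rot: [-0.0, 0.746, 0.666, 0.0]
contact_force: [0.1, -0.6, -3.9]
gripper_width: 0.66
[324.83 140.93]
[324.82 140.86]
[324.79 140.96]
[324.87 140.97]
tcp [ 564.2 -224.3   90.1] yaw -6.4 tilt 0.0 shift cm [-0.05  0.    0.  ] wz 0.2604364419629377
31.6833 0.6585917602593597 0.00199518393861428
post exp [348.25657807 160.23219637]
post exp [348.92903932 143.99244539]
[140 125  86  41   6  20  61  87  90  84]
```

```bash
python3 -c "
from station import robot
print(robot.job_done())"
```

```text
the job is handed in; nothing more can be done
None
```

I locked the collar, lifted the plate with its ball, and turned it a quarter turn over the pins. I handed the job in at about 32 s, with the plate held still over the seat. `job_done()` gives no verdict, so these results rest on my own last checks.

- **Collar:** I pinched the grip post and swung it along its arc. It ended at 208.8°, against a measured mark direction of 208.0°, about 0.01 rad apart. It still stood over the tongue in the last pictures.
- **Plate:** I raised it, carried it about 435 mm and turned it 94° (the way round that kept the last joint in range). The tool ended within 0.5 mm of the measured seat centre and 0.3° off the pin line, with tilt reading 0.0°. The plate's underside is about 21–22 mm above the pin tips. In the side view the near notch stands over its pin; the far one was not visible.
- **Ball:** It sat in the middle of the dish. Four pictures in a row at the end put it within 0.1 pixel of the same spot.

**Disagreements:**
- The gripper read about 58–59 mm on the 56 mm plate. A small sideways nudge and the 2.5–3.5 N load after lifting showed it was firmly held.
- The two cameras differed by about 2 mm on the plate's y position at the start. I took about 210 mm.
- I did not check every bystander in a last full picture. I saw none touched in the views I took.

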